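Lay out the sample preparation station

ROBOT

A 6-joint arm with a two-finger parallel gripper is mounted at the origin on the work surface. World frame = base frame: x ahead of the robot, y to its left, z up, the work surface at z = 0. Lengths are in m, angles in degrees, forces in N, time in s.
With the tool pointing down it reaches from about 0.3 to 0.75 m from the base axis. Payload 8.5 kg.
Tool frame: the origin (TCP) lies at the very end of the fingers, on their centre line; the grasp point (between the pads) lies 19 mm behind it; x points along the fingers, y is the direction in which the jaws open and shut, and the axes are right-handed (so a half turn about x gives the same grasp; the last joint's range is limited). The gripper opens to 85 mm and grips with 20 to 120 N. Pads are 22 mm wide; open, the fingers measure 114 mm over their backs; the gripper's body (76 mm by 85 mm) begins 54 mm behind the grasp point. The pads swing forward as they close: fully open they stand 13 mm farther back than shut.
Start: joints at [-12.336, 21.807, 74.336, -0, 83.858, -12.336], TCP at [0.55, 0, 0.204] pointing down, gripper open.
Joint ranges: [-178.18, 178.18], [-50.72, 133.34], [12.68, 142.11], [-81.47, 261.47], [9.98, 163.14], [-165.26, 165.26]. Speed limits (degrees/s): [136.94, 136.94, 180, 180, 180, 180].

INTERFACE

Orientations are given as a 3x3 rotation matrix whose columns are the frame's x, y, z axes.
In Python, from rig import sensors, cams, env gives the robot as it stands.
- The arm moves only by the shell command python3 -m crank 'ROWS' [FORCE]. ROWS is a JSON object of lists of equal length, an entry for each row: "hand": the closure in counts, from 0 (fully open) to 255 (shut); "translation": the shift along the tool's x, y, z in m, a list of three; "dr": the turn, a rotation vector about the tool's x, y, z in rad, a list of three. A call has 1 to 5 rows; each row is the pose to reach, as a shift and turn from the pose commanded when the call began, along the tool's axes at that moment; what a row does not reach only later rows make up. A row lasts 1/10 s, in which the tool goes at most 50 mm and 8.59 degrees, less where a joint would pass 70% of its speed; a pose out of reach is approached as far as the arm can. A call with a gripper value outside its range is refused whole. The fingers move at their own pace and stop on an object; FORCE is the grip in N (left out, the last holds). Time passes only in rows, so rows that repeat a pose let the fingers close. It gives the time, the measured TCP pose, the force and the opening at its end, in the units of the state.
- sensors.observe(): the state, without advancing time (a new reading comes with each control period).
- cams.get_image(name): name is "scene" or "side" or "wrist"; returns (picture, depth): 384x512x3 uint8, blue, green, red; 384x512 float32, m along the optical axis (not along the pixel's ray), 0 where there is no reading.
- cams.calibration(name): a dict with "vertical_fov" (degrees; the focal length in pixels is half the picture's height over the tangent of half this angle, whatever the lens; pixels are square), "cx", "cy" (the principal point, pixels), "extrinsics" (4x4, takes a point from camera to world coordinates). Camera axes: x right, y down, z forward; pixel columns grow to the right and rows downward; lengths in m; the calibration is good to about 2 mm. A picture is of the moment at which its call begins: read the wrist's pose just before it. calibration takes no time and is no camera call; for the wrist camera it gives the pose at the moment of the call.
- env.close_job(): hands the job in, once; it reports no verdict.
The state is a dict: "time_s": time; "q": joint angles; "qvel": joint speeds; "joint_efforts": joint torques, N m; "position": TCP position; "tool_rot": TCP orientation; "ft_force": force on the tool from outside, world axes, zero at the start; "wrist_torque": the same for the moment, N m; "grip_width": finger opening in m.
Only numpy, scipy, OpenCV 4.12 (cv2) and the standard library are available. Lean on these libraries where they do the work, as an engineer would, in place of code of your own. Each camera call takes 0.05 s, during which the arm holds its last target. There are 200 camera calls.

TASK

Set up the sample preparation station: seat the aluminium vial block fully down on the two dowel pins of the steel base plate, stand the empty steel beaker in the middle of the stirrer's round plate, and lay the white cover centred on top of the beaker, knob up. Stand the narrow tall bottle in the middle of the cork mat that lies between the base plate and the stirrer, and the squat jar in the middle of the cork mat behind the base plate (on its side away from the robot); the third mat, behind the stirrer, stays empty. Do not tip over the bottle or the jar, and let go of everything.

Things in the scene. Friction and masses are not known exactly. Their poses are not given: they have to be found in the camera images.
- block_c (a point): Loose aluminium vial block, 44 x 110 x 34 mm (own x, y, z; z up), 0.3 kg. The point is its centre, 17 mm above its underside; its axes are the block's. Two vertical through holes of 10 mm diameter at y = +40 and -40 mm (x = 0), and 8 dark shallow vial wells between them. Grip it across its 44 mm width (closing along its x). It may go on the pins either way round (half a turn makes no difference).
- beaker_c (a point): Loose open steel beaker, straight-sided, 58 mm outer diameter, 62 mm tall, wall 3 mm, 0.16 kg, upright and empty. The point is its centre, 31 mm above its underside.
- cover_c (a point): Loose cover for the beaker: flat white disc 72 mm diameter and 6 mm thick (flat underside) with an upright black cylindrical knob on its centre, 18 mm diameter and 30 mm tall; 36 mm tall in all, 0.09 kg. It lies knob up. The point is on its axis, 18 mm above its underside; the knob reaches from 12 mm below the point to 18 mm above it.
- tall_c (a point): Loose narrow tall bottle of amber glass with a white cap, upright: body 40 mm diameter up to 58 mm high, then a shoulder, cap 28 mm diameter; 85 mm tall in all, 0.12 kg. The point is its centre, 42.5 mm above its underside.
- jar_c (a point): Loose squat jar of amber glass with a wide white lid, upright: 52 mm diameter (lid 53 mm), 50 mm tall in all, 0.13 kg. The point is its centre, 25 mm above its underside.
- base: Fixed steel base plate on the bench, 70 x 120 x 12 mm (own x, y, z). Origin: centre of its underside, on the bench; x points away from the robot, to within 15 degrees. On its top two upright steel dowel pins, 8 mm diameter, 15 mm tall, their upper 5 mm tapering to a 3.6 mm tip, at y = +40 and -40 mm (x = 0). A seated block lies flat on the plate, its centre 29 mm above this origin. It stands left or right of the middle, the stirrer on the other side.
- stirrer: Fixed grey stirrer with a round white ceramic plate, 104 mm diameter, on top. Origin: on the bench under the plate's centre; the plate's top is 50 mm above it. Case 112 x 110 mm (own x, y); a lower panel with two black knobs sticks out towards the robot to 110 mm from the origin.
- mat_mid: Fixed round cork mat, 76 mm diameter, 4 mm thick, lying between the base plate and the stirrer. Origin: centre of its underside, on the bench. Place of the tall bottle.
- mat_back: Fixed round cork mat, 76 mm diameter, 4 mm thick, lying behind the base plate (on its side away from the robot), about 100 mm from the plate's centre. Origin: centre of its underside, on the bench. Place of the squat jar.
- mat_spare: Fixed round cork mat, like the other two, behind the stirrer. It stays empty. Origin: centre of its underside, on the bench.
Things that resemble listed ones, but are neither listed nor needed, are in the scene too. What is shaped like the base but blue or red is not meant.

How it is judged:
By the outcome, as a careful person would: the job done as asked, in the order asked, and still so for the second after the job is handed in, with the robot touching nothing.
It also fails if it takes over 138 s, if anything falls off the work surface, if the arm or the gripper's body presses on something with over 40 N, if the wrist force passes 120 N, or if a joint passes its speed limit or range.

## Working session

There is one attempt and no reset: what is moved stays moved. The work goes in short steps, Python scripts to look and compute and a shell command to move; the robot and the scene stay as the last step left them, time stands still between calls to the robot, and variables do not carry over. Pictures are saved under pics/ and viewed, about 12 in all and at most 16, crops included, and the job is handed in when it is done.

```bash
ls; mkdir -p pics
python3 - <<'E'
from rig import sensors,cams
import cv2,numpy as np
s=sensors.observe();print(s)
for n in("scene","side","wrist"):
    c=cams.calibration(n);print(n,c)
    p,d=cams.get_image(n);np.savez(f"pics/{n}0.npz",p=p,d=d,E=c["extrinsics"],f=192/np.tan(np.radians(c["vertical_fov"]/2)),cx=c["cx"],cy=c["cy"])
    cv2.imwrite(f"pics/{n}0.png",cv2.resize(p,None,fx=1.5,fy=1.5))
E
```

```text
pics
{'time_s': 0.0, 'q': array([-1.23369978e+01,  2.18412323e+01,  7.43855879e+01, -6.56334382e-05,
        8.38584442e+01, -1.23355253e+01]), 'qvel': array([-0.04063089,  0.12555031,  0.09830516, -0.13159398,  0.10450512,
       -0.08518899]), 'joint_efforts': array([-1.00240642e-03, -4.48466885e+01, -2.31285810e+01, -2.87182611e-04,
        4.73836102e-03,  1.77242771e-05]), 'position': array([5.49661280e-01, 5.97378707e-05, 2.03704634e-01]), 'tool_rot': array([[-1.45402227e-03,  9.99998943e-01, -2.58059928e-05],
       [ 3.16845941e-04, -2.53453172e-05, -9.99999949e-01],
       [-9.99998893e-01, -1.45403037e-03, -3.16808753e-04]]), 'ft_force': array([-0.29265805,  0.57033585, -0.01746498]), 'wrist_torque': array([-0.00216094, -0.03568045, -0.05509549]), 'grip_width': 0.0854396755520965}
scene {'vertical_fov': 46.12484554711082, 'cx': 259.83058899118373, 'cy': 190.70710126927634, 'extrinsics': array([[-0.35871968,  0.78709059, -0.50180534,  1.22084794],
       [ 0.93332662,  0.29386419, -0.20626503,  0.23372317],
       [-0.01488664, -0.54233961, -0.84002746,  1.30846019],
       
[... 156 characters left out ...]
ics': array([[-0.99800186, -0.04659188,  0.04267879,  0.40721954],
       [-0.06232802,  0.61510482, -0.78597792,  0.86866577],
       [ 0.01036825, -0.78706751, -0.61677973,  0.80906962],
       [ 0.        ,  0.        ,  0.        ,  1.        ]])}
wrist {'vertical_fov': 71.26225021871215, 'cx': 252.4133188013821, 'cy': 190.36371079691367, 'extrinsics': array([[ 9.99999241e-01,  4.72325731e-04, -1.13799746e-03,
         5.49898210e-01],
       [ 8.42203950e-05, -9.47648930e-01, -3.19314107e-01,
         8.16043177e-02],
       [-1.22924234e-03,  3.19313769e-01, -9.47648250e-01,
         3.73121647e-01],
       [ 0.00000000e+00,  0.00000000e+00,  0.00000000e+00,
         1.00000000e+00]])}
```

View pics/scene0.png

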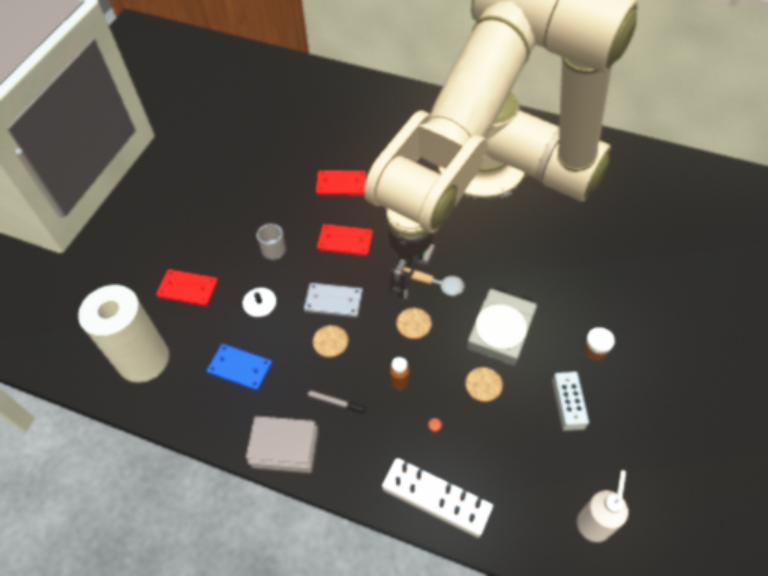

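View pics/side0.png

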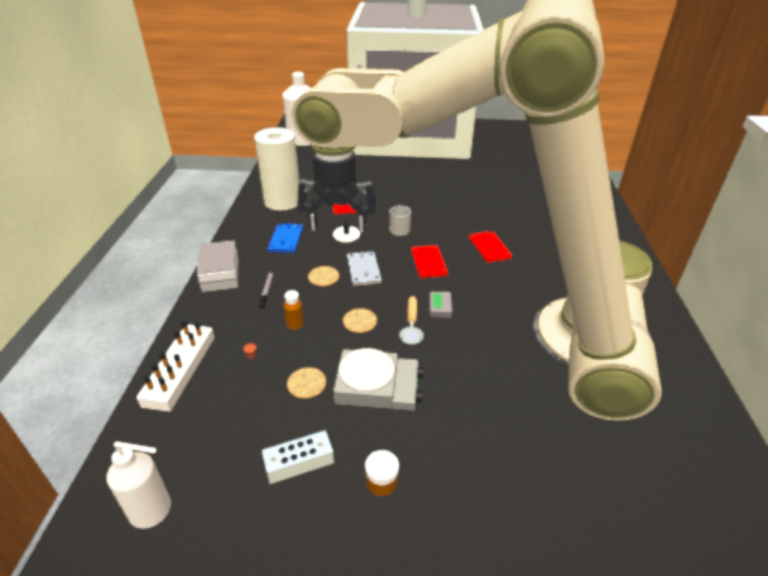

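View pics/wrist0.png

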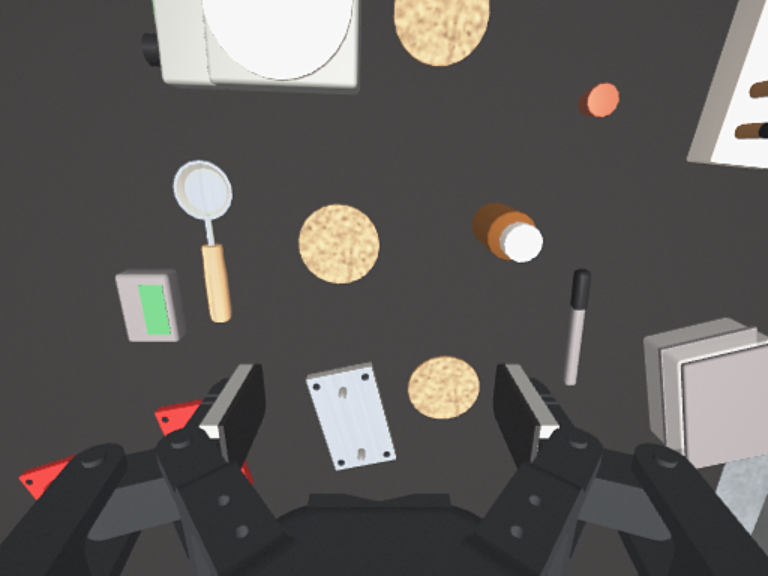

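The three views show these, with pixels given in the 1.5x scene view:
- **Block:** the grey block with 8 wells at (570,400). The white pipette rack at (437,495) is not it.
- **Jar:** the wide-lidded one at (600,343). The pump bottle at (603,515) is not it.
- **Bottle:** the narrow one at (399,373).
- **Beaker:** (271,240).
- **Cover:** the white disc with a knob at (259,301).
- **Base:** the steel plate with pins at (333,300). The red and blue plates are excluded.
- **Stirrer:** (503,325).
- **Mats:** mid (414,323), back (330,341), spare (484,384).

Next I compute rough positions and make one crop to confirm.

```bash
cat > h.py <<'E'
import cv2,numpy as np
def load(n): return np.load(f"pics/{n}.npz")
def ray(D,uv,z):
    E=D["E"];u,v=uv;d=E[:3,:3]@np.array([(u-D["cx"])/D["f"],(v-D["cy"])/D["f"],1.]);t=(z-E[2,3])/d[2]
    return (E[:3,3]+t*d).round(4)
def shot(n,tag,scale=1.5):
    from rig import sensors,cams
    s=sensors.observe();c=cams.calibration(n);p,d=cams.get_image(n)
    np.savez(f"pics/{tag}.npz",p=p,d=d,E=c["extrinsics"],f=192/np.tan(np.radians(c["vertical_fov"]/2)),cx=c["cx"],cy=c["cy"])
    cv2.imwrite(f"pics/{tag}.png",cv2.resize(p,None,fx=scale,fy=scale,interpolation=cv2.INTER_CUBIC))
    return s,load(tag)
def blobs(D,lo,hi,amin=40):
    m=cv2.inRange(cv2.cvtColor(D["p"],cv2.COLOR_BGR2HSV),np.array(lo),np.array(hi))
    m=cv2.morphologyEx(m,cv2.MORPH_CLOSE,np.ones((3,3)))
    return [c for c in cv2.findContours(m,cv2.RETR_EXTERNAL,cv2.CHAIN_APPROX_NONE)[0] if cv2.contourArea(c)>amin]
def cen(c): M=cv2.moments(c);return M["m10"]/M["m00"],M["m01"]/M["m00"]
E
python3 - <<'E'
from h import *
S,T,W=load("scene0"),load("side0"),load("wrist0")
for k,z,a,b in [("block top",.034,(571,400),(297,453)),("beaker top",.062,(271,231),(400,211)),("beaker bot",.0,(274,252),(400,230)),("cover disc",.006,(260,303),(346,235)),("tall cap",.085,(399,363),(292,296)),("jar lid",.05,(600,337),(382,465)),("base",.012,(333,300),(364,268)),("stir",.05,(502,326),(366,370)),("mid",.004,(414,323),(360,320)),("back",.004,(330,341),(324,276)),("spare",.004,(484,384),(306,382)),("b1",.034,(567,375),(265,457)),("b2",.034,(576,421),(330,445))]:
    print(k,ray(S,np.array(a)/1.5,z),ray(T,np.array(b)/1.5,z))
print("wrist cap",ray(W,np.array((521,242))/1.5,.085),"mid",ray(W,np.array((339,244))/1.5,.004),"back",ray(W,np.array((444,387))/1.5,.004),"base",ray(W,np.array((351,416))/1.5,.012),ray(W,np.array((342,394))/1.5,.024),ray(W,np.array((361,455))/1.5,.024))
p=S["p"];q=[cv2.resize(p[y-30:y+30,x-40:x+40],(400,300),interpolation=3) for x,y in((385,255),(176,180),(222,200),(266,249))]
cv2.imwrite("pics/crop.png",np.vstack([np.hstack(q[:2]),np.hstack(q[2:])]))
E
```

```text
block top [0.5868 0.3609 0.034 ] [0.5792 0.3656 0.034 ]
beaker top [ 0.4306 -0.3854  0.062 ] [ 0.4385 -0.3832  0.062 ]
beaker bot [ 0.4455 -0.3812  0.    ] [ 0.4369 -0.3836  0.    ]
cover disc [ 0.5881 -0.3449  0.006 ] [ 0.5839 -0.3375  0.006 ]
tall cap [0.6549 0.0166 0.085 ] [0.6524 0.0234 0.085 ]
jar lid [0.4335 0.3843 0.05  ] [0.4354 0.3883 0.05  ]
base [ 0.5261 -0.1911  0.012 ] [ 0.5194 -0.1831  0.012 ]
stir [0.4799 0.1848 0.05  ] [0.4796 0.1886 0.05  ]
mid [ 0.5138 -0.0013  0.004 ] [5.111e-01 1.000e-04 4.000e-03]
back [ 0.6206 -0.1576  0.004 ] [ 0.6164 -0.1533  0.004 ]
spare [0.6005 0.186  0.004 ] [0.5992 0.1872 0.004 ]
b1 [0.5353 0.3409 0.034 ] [0.6306 0.3768 0.034 ]
b2 [0.6272 0.3801 0.034 ] [0.5265 0.3465 0.034 ]
wrist cap [0.6534 0.0181 0.085 ] mid [ 0.5123 -0.0017  0.004 ] back [ 0.6187 -0.1561  0.004 ] base [ 0.5201 -0.1867  0.012 ] [ 0.5125 -0.1515  0.024 ] [ 0.5307 -0.2272  0.024 ]
```

View pics/crop.png

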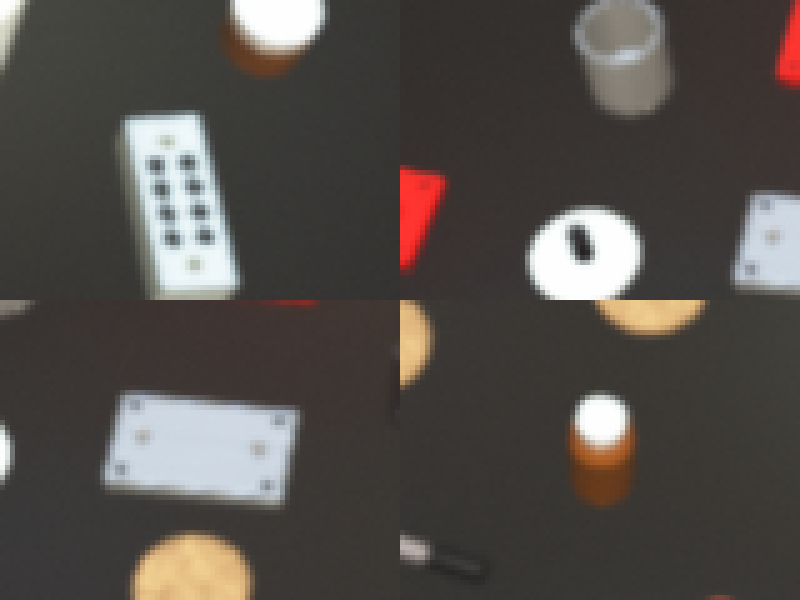

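The crop confirms the block and jar (top left), the beaker and cover (top right), the steel base with two pins (bottom left) and the narrow bottle (bottom right). I move over the block next.

```bash
cat >> h.py <<'E'
from scipy.spatial.transform import Rotation as Ro
def down(yaw):
    a=np.radians(yaw);y=np.array([np.cos(a),np.sin(a),0]);x=np.array([0,0,-1.]);return np.c_[x,y,np.cross(x,y)]
def plan(*wp,s=None):
    "waypoints (x,y,z,yaw): tool-axis shift and turn of each call, starting at the measured pose"
    if s is None:
        from rig import sensors; s=sensors.observe()
    p,R=s["position"],s["tool_rot"]
    for w in wp:
        P,Q=np.array(w[:3]),down(w[3]);rv=Ro.from_matrix(R.T@Q).as_rotvec()
        print(w,"t",(R.T@(P-p)).round(4).tolist(),"dr",rv.round(3).tolist(),"rows",round(max(np.linalg.norm(P-p)/.05,np.degrees(np.linalg.norm(rv))/8.59),1));p,R=P,Q
E
python3 -c "
from h import *
plan((.565,.18,.2,-35),(.575,.36,.2,-70))"; sed -n 1,1p /dev/null
```

```text
(0.565, 0.18, 0.2, -35) t [0.0039, 0.0152, -0.1799] dr [0.611, 0.0, 0.001] rows 4.1
(0.575, 0.36, 0.2, -70) t [0.0, -0.0951, -0.1532] dr [0.611, 0.0, 0.0] rows 4.1
```

```bash
T='[0,0.015,-0.18]'; python3 -m crank '{"hand":[0,0,0,0,0],"translation":[[0,0.015,-0.18],[0,0.015,-0.18],[0,0.015,-0.18],[0,0.015,-0.18],[0,0.015,-0.18]],"dr":[[0.611,0,0],[0.611,0,0],[0.611,0,0],[0.611,0,0],[0.611,0,0]]}' 30
python3 -m crank '{"hand":[0,0,0,0,0],"translation":[[0,-0.095,-0.153],[0,-0.095,-0.153],[0,-0.095,-0.153],[0,-0.095,-0.153],[0,-0.095,-0.153]],"dr":[[0.611,0,0],[0.611,0,0],[0.611,0,0],[0.611,0,0],[0.611,0,0]]}'
python3 -c "
from h import *
s,W=shot('wrist','w1');print(s['time_s'],s['position'],s['qvel'].round(1),s['q'].round(0))"
```

```text
time_s: 0.65
position: [0.5644, 0.1845, 0.2038]
tool_rot: [[-0.001, 0.819, -0.574], [0.001, -0.574, -0.819], [-1.0, -0.001, -0.0]]
ft_force: [-0.3, -0.2, -0.9]
grip_width: 0.0849
time_s: 1.15
position: [0.5739, 0.364, 0.203]
tool_rot: [[-0.001, 0.342, -0.94], [0.0, -0.94, -0.342], [-1.0, -0.001, 0.001]]
ft_force: [0.6, -0.1, -0.2]
grip_width: 0.0853
1.15 [0.57386167 0.36397819 0.2029611 ] [-4.  -2.1  3.5 -1.5 -1.1  6.6] [22. 36. 51.  0. 94. 92.]
```

View pics/w1.png

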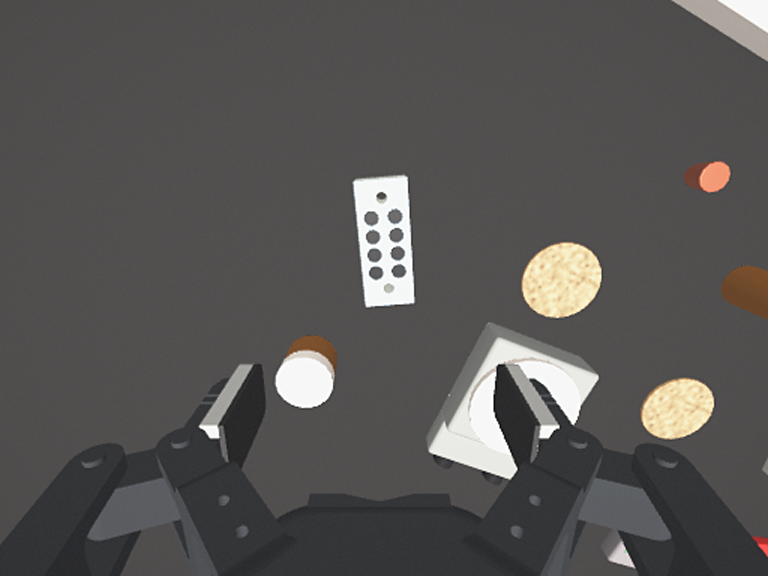

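Run:
```python
from h import *
W=load("w1")
for c in blobs(W,(0,0,190),(180,60,255),500):
    r=cv2.minAreaRect(c)
    print(np.array(cen(c))*1.5,cv2.contourArea(c)*2.25,r)
    if abs(cen(c)[0]-256)<20:
        b=np.array([ray(W,q,.034) for q in cv2.boxPoints(r)]);print(b,b.mean(0))
for n,uv,z in(("h1",(381.5,197),.034),("h2",(389,288),.034),("jar",(305,379),.05),("plate",(525,411),.05),("spare",(562,280),.004)): print(n,ray(W,np.array(uv)/1.5,z))
s=None
from rig import sensors;print(sensors.observe()["position"])
```

```text
[304.48681818 378.73295455] 2475.0 ((202.5, 252.5), (37.0, 37.0), 90.0)
[505.210169   407.33699263] 7788.375 ((342.0767822265625, 275.28057861328125), (77.92511749267578, 96.37067413330078), 27.407573699951172)
[384.45208998 239.62849805] 6351.75 ((256.30291748046875, 160.438232421875), (85.28650665283203, 35.817264556884766), 85.60128784179688)
[[0.6227 0.4037 0.034 ]
 [0.6406 0.3638 0.034 ]
 [0.5402 0.3152 0.034 ]
 [0.5199 0.3593 0.034 ]] [0.58085 0.3605  0.034  ]
h1 [0.6171 0.3767 0.034 ]
h2 [0.5447 0.343  0.034 ]
jar [0.4404 0.3869 0.05  ]
plate [0.4784 0.1813 0.05  ]
spare [0.5998 0.1852 0.004 ]
[0.57426371 0.3616745  0.20315781]
```

```bash
python3 -c "
from h import *
plan((.581,.360,.1,-65),(.581,.36,.006,-65))"
```

```text
(0.581, 0.36, 0.1, -65) t [0.1031, 0.0039, -0.0059] dr [-0.087, 0.001, 0.0] rows 2.1
(0.581, 0.36, 0.006, -65) t [0.094, 0.0, 0.0] dr [0.0, 0.0, 0.0] rows 1.9
```

```bash
python3 -m crank '{"hand":[0,0,0,0],"translation":[[0.103,0.004,-0.006],[0.103,0.004,-0.006],[0.103,0.004,-0.006],[0.103,0.004,-0.006]],"dr":[[-0.087,0,0],[-0.087,0,0],[-0.087,0,0],[-0.087,0,0]]}'
python3 -m crank '{"hand":[0,0,0,0,0],"translation":[[0.04,0,0],[0.07,0,0],[0.094,0,0],[0.094,0,0],[0.094,0,0]],"dr":[[0,0,0],[0,0,0],[0,0,0],[0,0,0],[0,0,0]]}'
python3 -m crank '{"hand":[255,255,255,255,255],"translation":[[0,0,0],[0,0,0],[0,0,0],[0,0,0],[0,0,0]],"dr":[[0,0,0],[0,0,0],[0,0,0],[0,0,0],[0,0,0]]}' 60
python3 -m crank '{"hand":[255,255,255,255,255],"translation":[[0,0,0],[0,0,0],[0,0,0],[0,0,0],[0,0,0]],"dr":[[0,0,0],[0,0,0],[0,0,0],[0,0,0],[0,0,0]]}' 60
```

```text
time_s: 1.6
position: [0.5822, 0.3572, 0.1019]
tool_rot: [[-0.001, 0.422, -0.907], [-0.0, -0.907, -0.422], [-1.0, 0.0, 0.001]]
ft_force: [0.1, -0.5, 1.0]
grip_width: 0.0855
time_s: 2.1
position: [0.5836, 0.3585, 0.0105]
tool_rot: [[0.004, 0.422, -0.907], [0.002, -0.907, -0.422], [-1.0, 0.0, -0.004]]
ft_force: [-0.4, 0.3, 0.7]
grip_width: 0.0857
time_s: 2.6
position: [0.582, 0.3581, 0.0075]
tool_rot: [[0.0, 0.422, -0.907], [0.0, -0.907, -0.422], [-1.0, 0.0, -0.0]]
ft_force: [-0.1, -0.1, 0.0]
grip_width: 0.0124
time_s: 3.1
position: [0.5819, 0.3581, 0.0073]
tool_rot: [[-0.0, 0.422, -0.907], [-0.0, -0.907, -0.422], [-1.0, -0.0, 0.0]]
ft_force: [-0.3, 0.6, -0.7]
grip_width: 0.0003
```

```bash
python3 -c "
from h import *
s,W=shot('wrist','w2',1.2);print(s['time_s'],s['position'])
s,D=shot('side','s2');cv2.imwrite('pics/c2.png',np.hstack([cv2.resize(W['p'],(400,300)),cv2.resize(D['p'][220:370,100:300],(400,300))]))"
```

```text
3.1 [0.58193613 0.35811969 0.00729974]
```

View pics/c2.png

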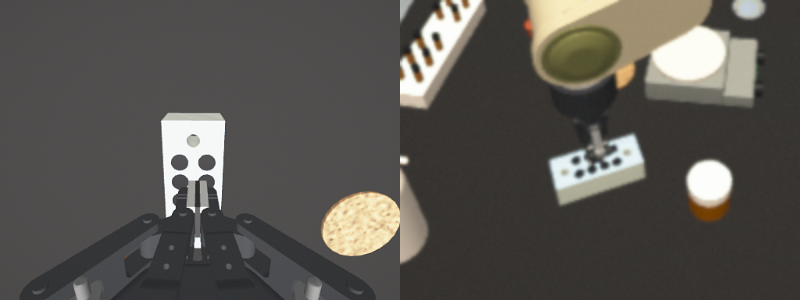

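Run:
```python
from h import *
for n in("w2","s2","scene0","side0"):
    D=load(n);E=D["E"];d=D["d"].astype(float);v,u=np.mgrid[:384,:512]
    P=np.stack([(u-D["cx"])/D["f"]*d,(v-D["cy"])/D["f"]*d,d],-1)@E[:3,:3].T+E[:3,3]
    print(n,"camera",E[:3,3].round(3))
    pts={"w2":[("block",247,165),("block",235,250),("floor",100,100),("finger",253,240),("mat",460,290)],"s2":[("block",190,310),("floor",150,345),("jar",205+250,313)],"scene0":[("block",380,255),("floor",420,300)],"side0":[("block",185,307),("floor",220,330),("jar",254,310)]}[n]
    for k,a,b in pts: print(k,P[b,a].round(4),d[b,a])
```

```text
w2 camera [0.657 0.392 0.177]
block [0.6247 0.3806 0.0333] 0.14660800993442535
block [0.5844 0.3687 0.0523] 0.14192745089530945
floor [ 0.6159  0.4793 -0.0018] 0.1690434366464615
finger [0.5923 0.3619 0.0492] 0.143428236246109
mat [0.5976 0.1861 0.0034] 0.20896181464195251
s2 camera [0.407 0.869 0.809]
block [0.5941 0.3901 0.0355] 0.8612449169158936
floor [0.6766 0.4658 0.0008] 0.8266512751579285
jar [-0.078   0.328  -0.0028] 0.9050168395042419
scene0 camera [1.221 0.234 1.308]
block [0.5496 0.3504 0.0338] 1.3834768533706665
floor [0.6345 0.4965 0.0022] 1.3373762369155884
side0 camera [0.407 0.869 0.809]
block [0.6089 0.381  0.0327] 0.8707789778709412
floor [0.5178 0.4181 0.0021] 0.8565518260002136
jar [0.437  0.3879 0.0492] 0.8477590084075928
```

The shut fingers stand over the block without touching it: depth puts the tip near z = 0.049, while the reported TCP is at 0.007. I check this with the side camera.

Run:
```python
from h import *
for n in("s2","w2"):
    D=load(n);E=D["E"];d=D["d"].astype(float);v,u=np.mgrid[:384,:512]
    P=np.stack([(u-D["cx"])/D["f"]*d,(v-D["cy"])/D["f"]*d,d],-1)@E[:3,:3].T+E[:3,3]
    m=(d>0)&(np.hypot(P[...,0]-.582,P[...,1]-.358)<.025)
    h,e=np.histogram(P[m][:,2],np.arange(.0,.13,.004));print(n,[(round(a,3),int(b)) for a,b in zip(e,h)])
    k=m&(P[...,2]>.038)&(P[...,2]<.056);print(np.c_[u[k],v[k],P[k].round(3)][::max(1,k.sum()//8)])
```

```text
s2 [(np.float64(0.0), 3), (np.float64(0.004), 3), (np.float64(0.008), 2), (np.float64(0.012), 3), (np.float64(0.016), 4), (np.float64(0.02), 2), (np.float64(0.024), 0), (np.float64(0.028), 16), (np.float64(0.032), 136), (np.float64(0.036), 8), (np.float64(0.04), 2), (np.float64(0.044), 6), (np.float64(0.048), 3), (np.float64(0.052), 1), (np.float64(0.056), 0), (np.float64(0.06), 0), (np.float64(0.064), 0), (np.float64(0.068), 0), (np.float64(0.072), 0), (np.float64(0.076), 1), (np.float64(0.08), 4), (np.float64(0.084), 8), (np.float64(0.088), 5), (np.float64(0.092), 6), (np.float64(0.096), 7), (np.float64(0.1), 9), (np.float64(0.104), 3), (np.float64(0.108), 5), (np.float64(0.112), 4), (np.float64(0.116), 8), (np.float64(0.12), 4), (np.float64(0.124), 1)]
[[1.92e+02 2.94e+02 5.94e-01 3.58e-01 5.60e-02]
 [2.01e+02 2.99e+02 5.70e-01 3.68e-01 5.20e-02]
 [2.02e+02 2.99e+02 5.70e-01 3.60e-01 3.90e-02]
 [1.94e+02 3.00e+02 5.88e-01 3.68e-01 4.60e-02]
 [1.98e+02 3.00e+02 5.78e-01 3.68e-01 4.60e-02]
 [1.99e+02 3.00e+02 5.75e-01 3.67e-01 4.50e-02]
 [2.00e+02 3.00e+02 5.72e-01 3.69e-01 4.90e-02
[... 936 characters left out ...]
38), (np.float64(0.088), 1232), (np.float64(0.092), 208), (np.float64(0.096), 210), (np.float64(0.1), 651), (np.float64(0.104), 815), (np.float64(0.108), 1027), (np.float64(0.112), 1433), (np.float64(0.116), 1767), (np.float64(0.12), 1900), (np.float64(0.124), 1176)]
[[2.44e+02 2.31e+02 5.90e-01 3.66e-01 3.80e-02]
 [2.53e+02 2.35e+02 5.92e-01 3.62e-01 4.30e-02]
 [2.49e+02 2.39e+02 5.91e-01 3.64e-01 4.80e-02]
 [2.65e+02 2.41e+02 5.91e-01 3.54e-01 4.20e-02]
 [2.65e+02 2.43e+02 5.95e-01 3.56e-01 5.20e-02]
 [2.58e+02 2.45e+02 5.93e-01 3.60e-01 5.40e-02]
 [2.54e+02 2.47e+02 5.92e-01 3.61e-01 5.60e-02]
 [2.73e+02 2.50e+02 5.92e-01 3.50e-01 5.10e-02]
 [2.75e+02 2.54e+02 5.93e-01 3.50e-01 5.60e-02]]
```

Fingers are visible down to about z = 0.038, so the real tip is about 30 mm higher than the reported TCP. I touch the block top gently to calibrate that.

```bash
python3 -m crank '{"hand":[255,255],"translation":[[0.001,0,0],[0.002,0,0]],"dr":[[0,0,0],[0,0,0]]}'|grep -E 'pos|for'
python3 -m crank '{"hand":[255,255],"translation":[[0.001,0,0],[0.002,0,0]],"dr":[[0,0,0],[0,0,0]]}'|grep -E 'pos|for'
```

```text
position: [0.5821, 0.3582, 0.0071]
ft_force: [-6.4, -3.0, 16.8]
position: [0.5821, 0.3582, 0.007]
ft_force: [-11.8, -5.8, 28.7]
```

Contact came at a reported z of 0.007, where the block top is 0.034, so real tip z = reported + 0.027. I lift, open and descend again.

```bash
python3 -m crank '{"hand":[255,0,0,0,0],"translation":[[-0.035,0,0],[-0.035,-0.003,0],[-0.035,-0.003,0],[-0.035,-0.003,0],[-0.035,-0.003,0]],"dr":[[0,0,0],[0,0,0],[0,0,0],[0,0,0],[0,0,0]]}' 60
python3 -m crank '{"hand":[0,0,0,0,0],"translation":[[0,0,0],[0.02,0,0],[0.04,0,0],[0.059,0,0],[0.059,0,0]],"dr":[[0,0,0],[0,0,0],[0,0,0],[0,0,0],[0,0,0]]}'
python3 -m crank '{"hand":[255,255,255,255,255],"translation":[[0,0,0],[0,0,0],[0,0,0],[0,0,0],[0,0,0]],"dr":[[0,0,0],[0,0,0],[0,0,0],[0,0,0],[0,0,0]]}' 60
python3 -m crank '{"hand":[255,255,255,255,255],"translation":[[0,0,0],[-0.05,0,0],[-0.1,0,0],[-0.15,0,0],[-0.15,0,0]],"dr":[[0,0,0],[0,0,0],[0,0,0],[0,0,0],[0,0,0]]}'
python3 -c "
from h import *
plan((.54,.17,.13,-26),(.52,-.02,.13,13.5))"
```

```text
time_s: 4.1
position: [0.5802, 0.3606, 0.0372]
tool_rot: [[-0.002, 0.422, -0.907], [-0.001, -0.907, -0.422], [-1.0, -0.0, 0.002]]
ft_force: [0.9, 0.2, 0.0]
grip_width: 0.0582
time_s: 4.6
position: [0.5791, 0.3601, -0.0238]
tool_rot: [[-0.005, 0.422, -0.907], [-0.002, -0.907, -0.422], [-1.0, -0.0, 0.006]]
ft_force: [-0.8, -0.4, 0.9]
grip_width: 0.0854
time_s: 5.1
position: [0.5813, 0.3612, -0.0193]
tool_rot: [[0.002, 0.422, -0.907], [0.001, -0.907, -0.422], [-1.0, -0.0, -0.002]]
ft_force: [-0.8, 0.5, 6.5]
grip_width: 0.0431
time_s: 5.6
position: [0.5833, 0.362, 0.1374]
tool_rot: [[0.013, 0.422, -0.906], [0.005, -0.906, -0.422], [-1.0, 0.001, -0.014]]
ft_force: [0.7, -0.5, -1.7]
grip_width: 0.0429
(0.54, 0.17, 0.13, -26) t [0.0059, 0.1557, 0.1204] dr [-0.681, -0.013, -0.005] rows 4.5
(0.52, -0.02, 0.13, 13.5) t [0.0, 0.0653, 0.1795] dr [-0.689, 0.0, 0.0] rows 4.6
```

```bash
python3 -m crank '{"hand":[255,255,255,255,255],"translation":[[0,0.156,0.12],[0,0.156,0.12],[0,0.156,0.12],[0,0.156,0.12],[0,0.156,0.12]],"dr":[[-0.681,0,0],[-0.681,0,0],[-0.681,0,0],[-0.681,0,0],[-0.681,0,0]]}'|head -3
python3 -m crank '{"hand":[255,255,255,255,255],"translation":[[0,0.065,0.18],[0,0.065,0.18],[0,0.065,0.18],[0,0.065,0.18],[0,0.065,0.18]],"dr":[[-0.689,0,0],[-0.689,0,0],[-0.689,0,0],[-0.689,0,0],[-0.689,0,0]]}'|head -3
python3 -m crank '{"hand":[255,255,255,255,255],"translation":[[0,-0.05,0.24],[0,-0.05,0.24],[0,-0.05,0.24],[0,-0.05,0.24],[0,-0.05,0.24]],"dr":[[0,0,0],[0,0,0],[0,0,0],[0,0,0],[0,0,0]]}'|head -3
python3 -m crank '{"hand":[255,255,255],"translation":[[0,0,0],[0,0,0],[0,0,0]],"dr":[[0,0,0],[0,0,0],[0,0,0]]}'
python3 -c "
from h import *
s,W=shot('wrist','w3');print(s['time_s'],s['position'],s['qvel'].round(1))"
```

```text
time_s: 6.1
position: [0.5362, 0.1644, 0.1286]
tool_rot: [[-0.003, 0.899, -0.438], [-0.002, -0.438, -0.899], [-1.0, -0.002, 0.003]]
time_s: 6.6
position: [0.5163, -0.0251, 0.1285]
tool_rot: [[-0.002, 0.972, 0.234], [-0.001, 0.234, -0.972], [-1.0, -0.002, 0.0]]
time_s: 7.1
position: [0.5234, -0.2687, 0.1283]
tool_rot: [[-0.001, 0.973, 0.231], [0.001, 0.231, -0.973], [-1.0, -0.001, -0.001]]
time_s: 7.4
position: [0.524, -0.2654, 0.1287]
tool_rot: [[-0.001, 0.973, 0.233], [0.001, 0.233, -0.973], [-1.0, -0.001, -0.001]]
ft_force: [0.1, 0.4, -3.8]
grip_width: 0.0431
7.4 [ 0.5239546  -0.26539898  0.12873138] [ 0.8 -0.5 -0.2  0.   0.  -0. ]
```

View pics/w3.png

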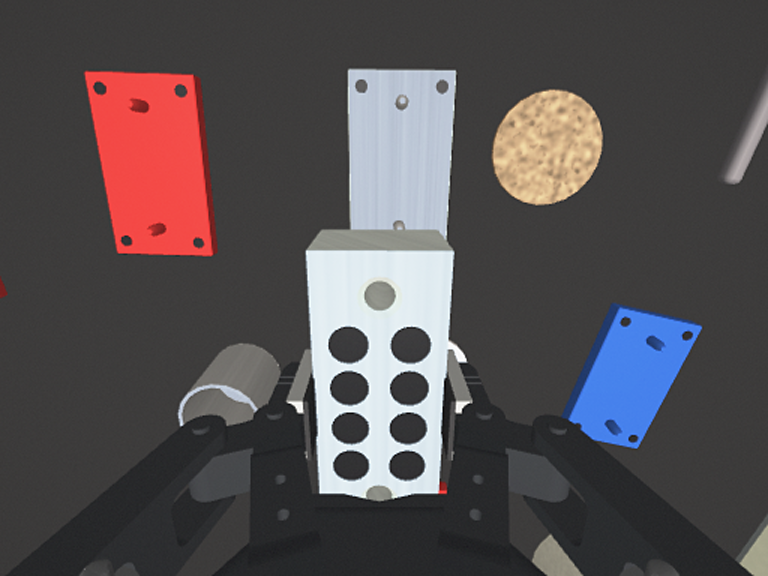

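The wrist view shows the steel base behind the held block, with pins near (401,101) and (399,226). The block's holes are at (380,295) and (379,493). I enlarge both for sub-pixel reading.

Run:
```python
from h import *
W=load("w3");p=W["p"]
def cr(x,y,w=25): return cv2.resize(p[y-w:y+w,x-w:x+w],(400,400),interpolation=cv2.INTER_CUBIC)
cv2.imwrite("pics/c3.png",np.hstack([cr(267,67),cr(267,150)]))
g=cv2.cvtColor(p,cv2.COLOR_BGR2GRAY)
for n,uv in(("h1",(379.5,295)),("h2",(379,494)),("TL",(306,250)),("TR",(452.5,250)),("BL",(318,494)),("BR",(440.5,494))): print(n,ray(W,np.array(uv)/1.5,.182))
```

```text
h1 [ 0.5149 -0.2271  0.182 ]
h2 [ 0.533  -0.3031  0.182 ]
TL [ 0.4904 -0.2184  0.182 ]
TR [ 0.5326 -0.2083  0.182 ]
BL [ 0.5111 -0.3084  0.182 ]
BR [ 0.5551 -0.2978  0.182 ]
```

View pics/c3.png

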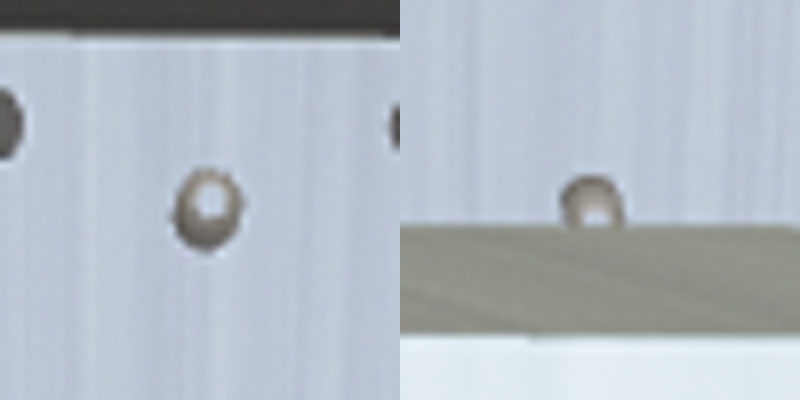

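Run:
```python
from h import *
W=load("w3")
a=ray(W,(267.8,66.3),.027);b=ray(W,(266.1,151.3),.027);print(a,b,np.linalg.norm(a-b),np.degrees(np.arctan2(*(a-b)[[1,0]]))-90,(a+b)/2)
c=[ray(W,np.array(q)/1.5,.012) for q in((348,69),(456,70))];print(c)
h=ray(W,np.array((379.5,295))/1.5,.182)
R=load("w3")["E"]
from rig import sensors
s=sensors.observe();print(s["position"],s["tool_rot"].round(4))
d=a-h;d[2]=0;print("shift h1->a tool",(s["tool_rot"].T@d).round(4))
```

```text
[ 0.5116 -0.1539  0.027 ] [ 0.5297 -0.2308  0.027 ] 0.07900139239279265 13.244672686036793 [ 0.52065 -0.19235  0.027  ]
[array([ 0.4743, -0.143 ,  0.012 ]), array([ 0.5413, -0.1275,  0.012 ])]
[ 0.52414445 -0.26521499  0.129002  ] [[-8.000e-04  9.724e-01  2.333e-01]
 [ 8.000e-04  2.333e-01 -9.724e-01]
 [-1.000e+00 -6.000e-04 -1.000e-03]]
shift h1->a tool [ 0.0001  0.0139 -0.0719]
```

```bash
python3 -m crank '{"hand":[255,255,255,255,255],"translation":[[0,0.014,-0.072],[0,0.014,-0.072],[0.05,0.0138,-0.0718],[0.09,0.0138,-0.0718],[0.09,0.0138,-0.0718]],"dr":[[-0.001,0,0],[0.003,0,0],[0.003,0,0],[0.003,0,0],[0.003,0,0]]}'|grep -E 'time|pos|for'
python3 -m crank '{"hand":[255,255,255,255,255],"translation":[[0.01,0,0],[0.02,0,0],[0.024,0,0],[0.024,0,0],[0.024,0,0]],"dr":[[0,0,0],[0,0,0],[0,0,0],[0,0,0],[0,0,0]]}'
python3 -c "
from h import *
plan((.5206,-.1924,.014,13.25))
s,W=shot('wrist','w4');s,D=shot('scene','s4')
p=D['p'];cv2.imwrite('pics/c4.png',np.hstack([cv2.resize(W['p'],(400,300)),cv2.resize(p[160:235,170:270],(400,300),interpolation=3)]))"
```

```text
time_s: 7.95
position: [0.5184, -0.1906, 0.0354]
ft_force: [-0.1, 0.5, -2.6]
time_s: 8.45
position: [0.5214, -0.1938, 0.016]
tool_rot: [[0.001, 0.973, 0.229], [-0.001, 0.229, -0.973], [-1.0, 0.001, 0.001]]
ft_force: [0.4, -0.2, -2.5]
grip_width: 0.0431
(0.5206, -0.1924, 0.014, 13.25) t [0.002, -0.0004, -0.0015] dr [-0.0, 0.001, -0.001] rows 0.1
```

View pics/c4.png

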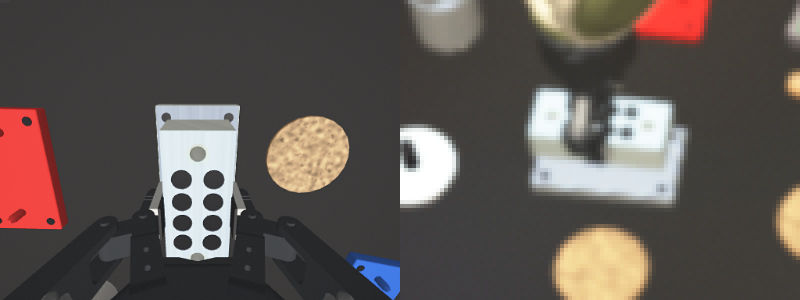

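```bash
python3 -m crank '{"hand":[255,255,255,255,255],"translation":[[0,0,-0.0015],[0.003,0,-0.0015],[0.006,0,-0.0015],[0.009,0,-0.0015],[0.009,0,-0.0015]],"dr":[[0,0,0],[0,0,0],[0,0,0],[0,0,0],[0,0,0]]}'|grep -E 'time|pos|for'
python3 -m crank '{"hand":[255,255,255],"translation":[[0.001,0,0],[0.002,0,0],[0.003,0,0]],"dr":[[0,0,0],[0,0,0],[0,0,0]]}'
```

```text
time_s: 9.05
position: [0.5204, -0.1919, 0.0057]
ft_force: [0.4, 0.8, -3.9]
time_s: 9.35
position: [0.5207, -0.1921, 0.0033]
tool_rot: [[0.0, 0.973, 0.229], [-0.0, 0.229, -0.973], [-1.0, 0.0, 0.0]]
ft_force: [0.4, 0.1, -2.3]
grip_width: 0.0432
```

```bash
python3 -m crank '{"hand":[255,255,255,255,255],"translation":[[0.0015,0,0],[0.003,0,0],[0.0045,0,0],[0.006,0,0],[0.006,0,0]],"dr":[[0,0,0],[0,0,0],[0,0,0],[0,0,0],[0,0,0]]}'|grep -E 'time|pos|for'
python3 -m crank '{"hand":[255,255,255,255,255],"translation":[[0.0015,0,0],[0.003,0,0],[0.0045,0,0],[0.005,0,0],[0.005,0,0]],"dr":[[0,0,0],[0,0,0],[0,0,0],[0,0,0],[0,0,0]]}'
```

```text
time_s: 9.85
position: [0.5206, -0.192, -0.0029]
ft_force: [0.4, -0.4, -3.2]
time_s: 10.35
position: [0.5207, -0.1921, -0.0073]
tool_rot: [[0.0, 0.973, 0.229], [-0.0, 0.229, -0.973], [-1.0, 0.0, 0.0]]
ft_force: [-1.9, 1.3, 4.3]
grip_width: 0.0428
```

```bash
python3 -m crank '{"hand":[255,255,0,0,0],"translation":[[0.001,0,0],[0.001,0,0],[0.001,0,0],[0,0,0],[0,0,0]],"dr":[[0,0,0],[0,0,0],[0,0,0],[0,0,0],[0,0,0]]}'|grep -E 'time|pos|for|grip'
python3 -m crank '{"hand":[0,0,0,0,0],"translation":[[0,0,0],[0,0,0],[-0.05,0,0],[-0.1,0,0],[-0.13,0,0]],"dr":[[0,0,0],[0,0,0],[0,0,0],[0,0,0],[0,0,0]]}'
python3 -c "
from h import *
plan((.47,-.30,.16,0),(.53,-.35,.16,0))
s,W=shot('wrist','w5')"
```

```text
time_s: 10.85
position: [0.5209, -0.1922, -0.0077]
ft_force: [0.3, 0.3, 0.3]
grip_width: 0.0838
time_s: 11.35
position: [0.5215, -0.1925, 0.1258]
tool_rot: [[0.003, 0.973, 0.229], [-0.002, 0.229, -0.973], [-1.0, 0.003, 0.003]]
ft_force: [-0.3, -0.6, 0.3]
grip_width: 0.0851
(0.47, -0.3, 0.16, 0) t [-0.0341, -0.0746, 0.0929] dr [0.231, 0.003, -0.003] rows 2.5
(0.53, -0.35, 0.16, 0) t [0.0, 0.06, 0.05] dr [0.0, 0.0, 0.0] rows 1.6
```

```bash
python3 -m crank '{"hand":[0,0,0,0,0],"translation":[[-0.034,-0.065,0.228],[-0.034,-0.065,0.228],[-0.034,-0.065,0.228],[-0.034,-0.065,0.228],[-0.034,-0.065,0.228]],"dr":[[0.231,0,0],[0.231,0,0],[0.231,0,0],[0.231,0,0],[0.231,0,0]]}'|grep -E 'time|pos'
python3 -m crank '{"hand":[0,0,0],"translation":[[0,0,0],[0,0,0],[0,0,0]],"dr":[[0,0,0],[0,0,0],[0,0,0]]}'|grep -E 'time|pos'
python3 -c "
from h import *
s,W=shot('wrist','w6');print(s['position'])"
```

```text
time_s: 11.9
position: [0.5089, -0.4316, 0.1561]
time_s: 12.2
position: [0.5098, -0.4278, 0.1559]
[ 0.50979408 -0.42777054  0.15589018]
```

View pics/w6.png

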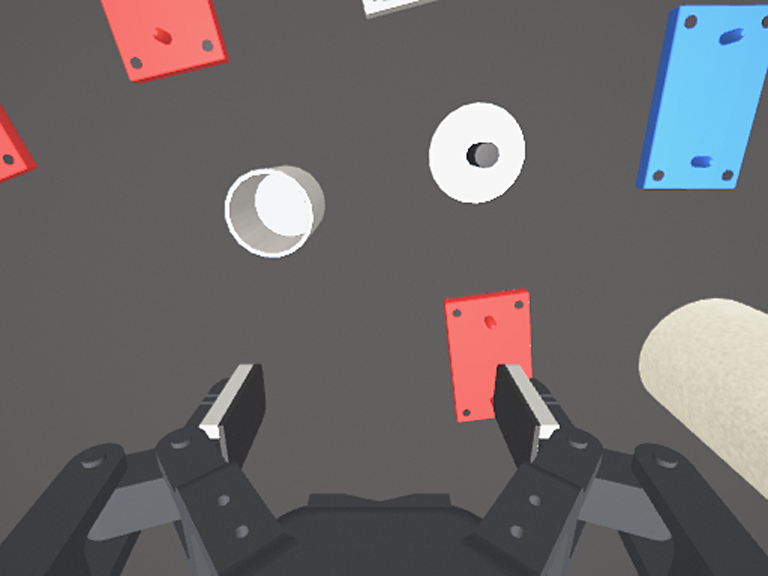

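Beaker rim is centred near (270,213), the cover disc near (477,152) and the knob top near (486,155). I cast these to their planes.

Run:
```python
from h import *
W=load("w6")
for n,z,ps in(("rim",.062,[(225,211),(314,213),(271,168),(271,258)]),("disc",.006,[(429,153),(525,151),(478,102),(476,203)]),("knob",.036,[(475,155),(499,155),(487,142),(487,167)])):
    q=np.array([ray(W,np.array(p)/1.5,z) for p in ps]);print(n,q[:2].mean(0),q[2:].mean(0),np.linalg.norm(q[0]-q[1]).round(4),np.linalg.norm(q[2]-q[3]).round(4))
plan((.437,-.386,.1,0))
```

```text
rim [ 0.43865 -0.3844   0.062  ] [ 0.43945 -0.3861   0.062  ] 0.0579 0.0586
disc [ 0.58375 -0.34735  0.006  ] [ 0.5839 -0.3491  0.006 ] 0.0723 0.0725
knob [ 0.5838 -0.3492  0.036 ] [ 0.5838  -0.34895  0.036  ] 0.0164 0.0164
(0.437, -0.386, 0.1, 0) t [0.0562, -0.0728, -0.0417] dr [0.002, -0.001, 0.0] rows 2.0
```

```bash
python3 -m crank '{"hand":[0,0,0,0,0],"translation":[[0.02,-0.071,-0.043],[0.06,-0.071,-0.043],[0.08,-0.071,-0.043],[0.08,-0.071,-0.043],[0.08,-0.071,-0.043]],"dr":[[0,0,0],[0,0,0],[0,0,0],[0,0,0],[0,0,0]]}'|grep -E 'time|pos'
python3 -m crank '{"hand":[0,0,0,0,0],"translation":[[0,0,0],[0.03,0,0],[0.06,0,0],[0.081,0,0],[0.081,0,0]],"dr":[[0,0,0],[0,0,0],[0,0,0],[0,0,0],[0,0,0]]}'|grep -E 'time|pos'
python3 -m crank '{"hand":[255,255,255,255,255],"translation":[[0,0,0],[0,0,0],[0,0,0],[0,0,0],[0,0,0]],"dr":[[0,0,0],[0,0,0],[0,0,0],[0,0,0],[0,0,0]]}' 40
```

```text
time_s: 12.75
position: [0.4396, -0.386, 0.0774]
time_s: 13.25
position: [0.4386, -0.3854, -0.006]
time_s: 13.75
position: [0.4395, -0.3869, -0.0025]
tool_rot: [[0.002, 1.0, 0.0], [-0.003, 0.0, -1.0], [-1.0, 0.002, 0.003]]
ft_force: [-0.4, -0.3, 6.8]
grip_width: 0.058
```

```bash
python3 -m crank '{"hand":[255,255,255,255,255],"translation":[[-0.03,0,0],[-0.08,0,0],[-0.13,0,0],[-0.13,0,0],[-0.13,0.0,-0.03]],"dr":[[0,0,0],[0,0,0],[0,0,0],[0,0,0],[0,0,0]]}'|grep -E 'time|pos|grip'
python3 -m crank '{"hand":[255,255,255,255,255],"translation":[[0,0.01,-0.04],[0,0.01,-0.09],[0,0.02,-0.14],[0,0.02,-0.19],[0,0.02,-0.23]],"dr":[[0,0,0],[0,0,0],[0,0,0],[0,0,0],[0,0,0]]}'|grep -E 'time|pos|grip'
python3 -m crank '{"hand":[255,255,255,255,255],"translation":[[0,0.01,-0.04],[0,0.01,-0.09],[0,0.02,-0.14],[0,0.02,-0.18],[0,0.02,-0.21]],"dr":[[0,0,0],[0,0,0],[0,0,0],[0,0,0],[0,0,0]]}'|grep -E 'time|pos|grip'
python3 -m crank '{"hand":[255,255,255,255],"translation":[[0,0,0],[0,0,0],[0,0,0],[0,0,0]],"dr":[[0,0,0],[0,0,0],[0,0,0],[0,0,0]]}'
python3 -c "
from h import *
s,W=shot('wrist','w7');print(s['position'])"
```

```text
time_s: 14.25
position: [0.439, -0.3585, 0.1273]
grip_width: 0.0583
time_s: 14.75
position: [0.4582, -0.1234, 0.1256]
grip_width: 0.0579
time_s: 15.25
position: [0.4782, 0.0866, 0.1257]
grip_width: 0.0578
time_s: 15.65
position: [0.4787, 0.0831, 0.1254]
tool_rot: [[0.0, 1.0, -0.001], [-0.0, -0.001, -1.0], [-1.0, 0.0, 0.0]]
ft_force: [-0.4, 0.5, -1.9]
grip_width: 0.0581
[0.47869606 0.08311414 0.1253842 ]
```

View pics/w7.png

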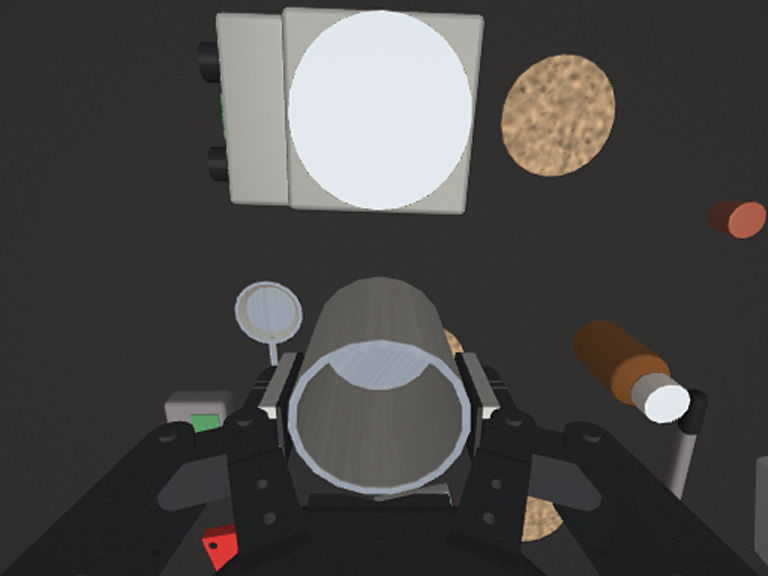

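Run:
```python
from h import *
W=load("w7")
for n,z,ps in(("plate",.05,[(288,109),(472,111),(381,11),(380,210)]),("rim",.190,[(289,416),(470,416),(379,341),(379,493)]),("cap",.085,[(643,404),(690,404),(667,385),(666,423)])):
    q=np.array([ray(W,np.array(p)/1.5,z) for p in ps]);print(n,q[:2].mean(0),q[2:].mean(0),np.linalg.norm(q[0]-q[1]).round(4),np.linalg.norm(q[2]-q[3]).round(4))
```

```text
plate [0.47965 0.18595 0.05   ] [0.4799 0.1819 0.05  ] 0.1031 0.1032
rim [0.47895 0.08685 0.19   ] [0.4788 0.0845 0.19  ] 0.0559 0.056
cap [0.6547  0.01725 0.085  ] [0.6548 0.017  0.085 ] 0.0288 0.0278
```

```bash
python3 -m crank '{"hand":[255,255,255,255,255],"translation":[[0,0.001,-0.049],[0,0.001,-0.099],[0.03,0.001,-0.099],[0.06,0.001,-0.099],[0.068,0.001,-0.099]],"dr":[[0,0,0],[0,0,0],[0,0,0],[0,0,0],[0,0,0]]}'|grep -E 'time|pos|grip'
python3 -m crank '{"hand":[255,255,255,255,255],"translation":[[0,0,0],[0,0,0],[0.002,0,0],[0.004,0,0],[0.006,0,0]],"dr":[[0,0,0],[0,0,0],[0,0,0],[0,0,0],[0,0,0]]}'|grep -E 'time|pos|for'
python3 -m crank '{"hand":[255,255,255,255,255],"translation":[[0.001,0,0],[0.002,0,0],[0.003,0,0],[0.004,0,0],[0.004,0,0]],"dr":[[0,0,0],[0,0,0],[0,0,0],[0,0,0],[0,0,0]]}'|grep -E 'time|pos|for'
```

```text
time_s: 16.2
position: [0.4782, 0.1826, 0.0549]
grip_width: 0.058
time_s: 16.7
position: [0.4798, 0.183, 0.0517]
ft_force: [0.0, 0.0, -1.5]
time_s: 17.2
position: [0.4796, 0.1832, 0.0476]
ft_force: [-2.1, 0.5, 1.5]
```

```bash
python3 -m crank '{"hand":[0,0,0,0,0],"translation":[[0,0,0],[0,0,0],[0,0,0],[0,0,0],[0,0,0]],"dr":[[0,0,0],[0,0,0],[0,0,0],[0,0,0],[0,0,0]]}'|grep -E 'time|pos|for|grip'
python3 -m crank '{"hand":[0,0,0,0,0],"translation":[[0,0,0],[-0.03,0,0],[-0.07,0,0],[-0.1,0,0.04],[-0.1,0,0.09]],"dr":[[0,0,0],[0,0,0],[0,0,0],[0,0,0],[0,0,0]]}'|grep -E 'time|pos|for|grip'
python3 -c "
from h import *
s,W=shot('wrist','w8');print(s['position']);plan((.53,-.13,.15,0),(.584,-.349,.15,0),(.584,-.349,.09,0))"
```

```text
time_s: 17.7
position: [0.4796, 0.1831, 0.0473]
ft_force: [0.2, -0.7, -0.5]
grip_width: 0.0854
time_s: 18.2
position: [0.4813, 0.0932, 0.1511]
ft_force: [0.5, -0.2, -0.5]
grip_width: 0.0855
[0.48131828 0.09318051 0.15111455]
(0.53, -0.13, 0.15, 0) t [0.0001, 0.0497, 0.216] dr [-0.002, 0.003, -0.004] rows 4.4
(0.584, -0.349, 0.15, 0) t [0.0, 0.054, 0.219] dr [0.0, 0.0, 0.0] rows 4.5
(0.584, -0.349, 0.09, 0) t [0.06, 0.0, 0.0] dr [0.0, 0.0, 0.0] rows 1.2
```

View pics/w8.png

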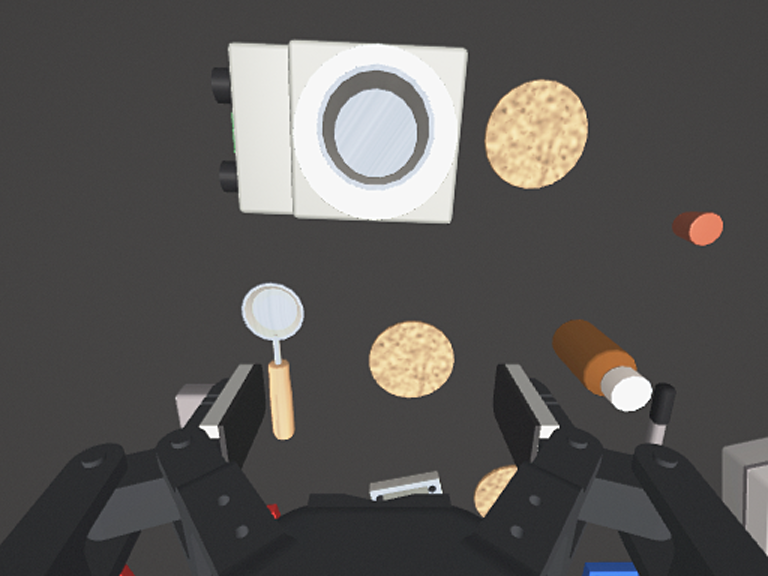

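Beaker stands centred on the plate: rim spans (317–434, 65–190), plate spans (293–463, 43–220). Mid mat is at (411,359).

```bash
python3 - <<'E'
from h import *
W=load("w8")
for n,z,ps in(("plate",.05,[(293,131),(463,131),(378,43),(377,220)]),("rim",.112,[(317,127),(434,127),(377,65),(375,190)]),("mid",.004,[(369,359),(454,359),(412,321),(411,397)])):
    q=np.array([ray(W,np.array(p)/1.5,z) for p in ps]);print(n,q[:2].mean(0),q[2:].mean(0),np.linalg.norm(q[0]-q[1]).round(4),np.linalg.norm(q[2]-q[3]).round(4))
E
python3 -m crank '{"hand":[0,0,0,0,0],"translation":[[0,0.05,0.216],[0,0.05,0.216],[0,0.05,0.216],[0,0.05,0.216],[0,0.05,0.216]],"dr":[[0,0,0],[0,0,0],[0,0,0],[0,0,0],[0,0,0]]}'|grep -E 'time|pos|for|grip'
python3 -m crank '{"hand":[0,0,0,0,0],"translation":[[0,0.054,0.219],[0,0.054,0.219],[0,0.054,0.219],[0,0.054,0.219],[0,0.054,0.219]],"dr":[[0,0,0],[0,0,0],[0,0,0],[0,0,0],[0,0,0]]}'|grep -E 'time|pos|for|grip'
python3 -m crank '{"hand":[0,0,0,0,0],"translation":[[0.04,0,0],[0.08,0,0],[0.08,0,0],[0.08,0,0],[0.08,0,0]],"dr":[[0,0,0],[0,0,0],[0,0,0],[0,0,0],[0,0,0]]}'
python3 -c "
from h import *
plan((.5838,-.349,-.017,0))"
```

```text
plate [0.48145 0.18605 0.05   ] [0.48105 0.18235 0.05   ] 0.1069 0.1045
rim [0.47975 0.1853  0.112  ] [0.47995 0.1837  0.112  ] 0.0565 0.0564
mid [ 0.512  -0.0007  0.004 ] [ 0.512   -0.00195  0.004  ] 0.0754 0.0759
time_s: 18.75
position: [0.5301, -0.1268, 0.147]
ft_force: [-0.2, 0.1, -0.6]
grip_width: 0.0852
time_s: 19.25
position: [0.5835, -0.3457, 0.1464]
ft_force: [0.0, 0.7, -0.2]
grip_width: 0.0854
time_s: 19.75
position: [0.5847, -0.3425, 0.07]
tool_rot: [[0.003, 1.0, 0.0], [-0.003, 0.0, -1.0], [-1.0, 0.003, 0.003]]
ft_force: [0.3, -0.1, 0.3]
grip_width: 0.0853
(0.5838, -0.349, -0.017, 0) t [0.087, -0.0012, 0.0063] dr [0.0, 0.003, -0.003] rows 1.7
```

```bash
python3 -m crank '{"hand":[0,0,0,0,0],"translation":[[0,-0.001,0.0065],[0.03,-0.001,0.0065],[0.06,-0.001,0.0065],[0.086,-0.001,0.0065],[0.086,-0.001,0.0065]],"dr":[[0,0,0],[0,0,0],[0,0,0],[0,0,0],[0,0,0]]}'|grep -E 'time|pos|for|grip'
python3 -m crank '{"hand":[0,0,255,255,255],"translation":[[0,0,0],[0,0,0],[0,0,0],[0,0,0],[0,0,0]],"dr":[[0,0,0],[0,0,0],[0,0,0],[0,0,0],[0,0,0]]}' 30|grep -E 'time|pos|for|grip'
python3 -m crank '{"hand":[255,255,255,255],"translation":[[0,0,0],[0,0,0],[0,0,0],[0,0,0]],"dr":[[0,0,0],[0,0,0],[0,0,0],[0,0,0]]}'|grep -E 'time|pos|for|grip'
```

```text
time_s: 20.25
position: [0.5814, -0.3478, -0.0209]
ft_force: [-0.5, 0.0, -0.0]
grip_width: 0.0849
time_s: 20.75
position: [0.5828, -0.3485, -0.0181]
ft_force: [0.4, -0.3, 0.1]
grip_width: 0.044
time_s: 21.15
position: [0.5828, -0.3485, -0.0185]
ft_force: [0.7, 0.1, 2.4]
grip_width: 0.0169
```

```bash
python3 -m crank '{"hand":[255,255,255,255,255],"translation":[[-0.03,0,0],[-0.08,0,0],[-0.13,0,0],[-0.17,0,0],[-0.17,0,0]],"dr":[[0,0,0],[0,0,0],[0,0,0],[0,0,0],[0,0,0]]}'|grep -E 'time|pos|for|grip'
python3 -m crank '{"hand":[255,255,255,255,255],"translation":[[0,-0.01,-0.04],[0,-0.02,-0.09],[0,-0.03,-0.135],[0,-0.04,-0.18],[0,-0.05,-0.225]],"dr":[[0,0,0],[0,0,0],[0,0,0],[0,0,0],[0,0,0]]}'|grep -E 'time|pos|for|grip'
python3 -m crank '{"hand":[255,255,255,255,255],"translation":[[0,-0.01,-0.045],[0,-0.02,-0.09],[0,-0.03,-0.135],[0,-0.04,-0.18],[0,-0.05,-0.225]],"dr":[[0,0,0],[0,0,0],[0,0,0],[0,0,0],[0,0,0]]}'|grep -E 'time|pos|for|grip'
python3 -m crank '{"hand":[255,255,255],"translation":[[0,0,0],[0,0,0],[0,0,0]],"dr":[[0,0,0],[0,0,0],[0,0,0]]}'
python3 -c "
from h import *
s,W=shot('wrist','w9');plan((.4797,.1835,.110,0))"
```

```text
time_s: 21.65
position: [0.5844, -0.3498, 0.1579]
ft_force: [0.9, -0.0, 0.8]
grip_width: 0.017
time_s: 22.15
position: [0.5314, -0.1215, 0.1502]
ft_force: [1.1, 0.3, -1.6]
grip_width: 0.0169
time_s: 22.65
position: [0.4813, 0.1033, 0.1504]
ft_force: [0.9, -0.3, -1.1]
grip_width: 0.0169
time_s: 22.95
position: [0.4826, 0.1008, 0.1508]
tool_rot: [[-0.001, 1.0, -0.001], [-0.0, -0.001, -1.0], [-1.0, -0.001, 0.0]]
ft_force: [0.5, -0.4, -0.7]
grip_width: 0.0168
(0.4797, 0.1835, 0.11, 0) t [0.0409, -0.0032, -0.0829] dr [-0.001, 0.0, 0.001] rows 1.9
```

View pics/w9.png

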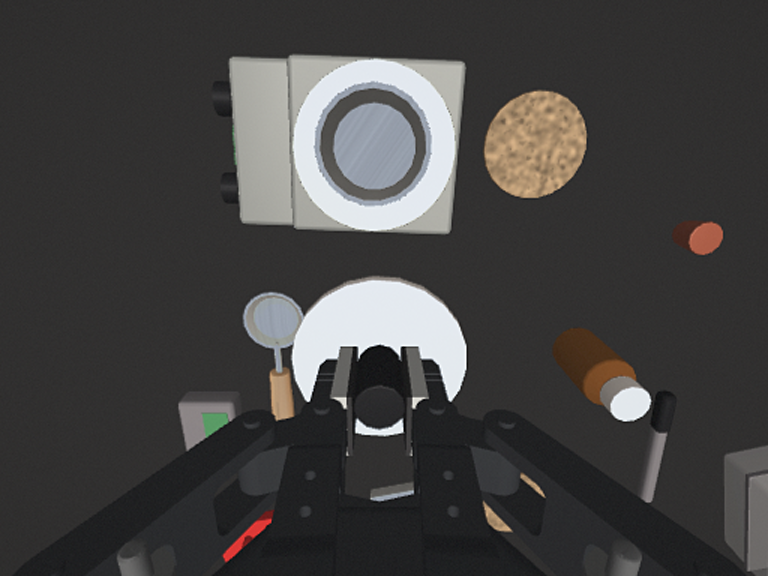

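The cover is held level, disc centred at u≈379 and spanning 278–436 in v. The beaker rim spans (314–432, 82–206).

Run:
```python
from h import *
W=load("w9")
for n,z,ps in(("rim",.112,[(314,144),(432,144),(374,82),(373,206)]),("disc",.175,[(292,355),(467,355),(379,278),(379,437)]),("plate",.05,[(294,145),(457,145),(376,59),(375,231)])):
    q=np.array([ray(W,np.array(p)/1.5,z) for p in ps]);print(n,q[:2].mean(0),q[2:].mean(0),np.linalg.norm(q[0]-q[1]).round(4),np.linalg.norm(q[2]-q[3]).round(4))
```

```text
rim [0.4799 0.1852 0.112 ] [0.48015 0.18385 0.112  ] 0.0576 0.0573
disc [0.483  0.1038 0.175 ] [0.4828 0.1001 0.175 ] 0.0708 0.0728
plate [0.4806 0.1854 0.05  ] [0.4806  0.18205 0.05   ] 0.1034 0.1035
```

```bash
python3 -m crank '{"hand":[255,255,255,255,255],"translation":[[0,-0.003,-0.045],[0,-0.003,-0.083],[0.02,-0.0028,-0.083],[0.04,-0.0028,-0.083],[0.05,-0.0028,-0.083]],"dr":[[0,0,0],[0,0,0],[0,0,0],[0,0,0],[0,0,0]]}'|grep -E 'time|pos|for|grip'
python3 -m crank '{"hand":[255,255,255,255,255],"translation":[[0,0,0],[0,0,0],[0,0,0],[0.001,0,0],[0.002,0,0]],"dr":[[0,0,0],[0,0,0],[0,0,0],[0,0,0],[0,0,0]]}'|grep -E 'time|pos|for|grip'
python3 -m crank '{"hand":[255,255,255,255,255],"translation":[[0.001,0,0],[0.002,0,0],[0.003,0,0],[0.003,0,0],[0.003,0,0]],"dr":[[0,0,0],[0,0,0],[0,0,0],[0,0,0],[0,0,0]]}'|grep -E 'time|pos|for|grip'
```

```text
time_s: 23.5
position: [0.4795, 0.1837, 0.0997]
ft_force: [-0.6, -0.4, -1.0]
grip_width: 0.0167
time_s: 24.0
position: [0.48, 0.1846, 0.0997]
ft_force: [0.5, 0.2, -2.2]
grip_width: 0.017
time_s: 24.5
position: [0.4798, 0.1846, 0.0963]
ft_force: [1.4, 0.5, -0.7]
grip_width: 0.0168
```

```bash
python3 -m crank '{"hand":[255,255,255,255,255],"translation":[[0.001,0,0.0006],[0.0015,0,0.0006],[0.002,0,0.0006],[0.002,0,0.0006],[0.002,0,0.0006]],"dr":[[0,0,0],[0,0,0],[0,0,0],[0,0,0],[0,0,0]]}'|grep -E 'time|pos|for|grip'
python3 -m crank '{"hand":[255,255,255,255],"translation":[[0.0005,0,0],[0.001,0,0],[0.0015,0,0],[0.0015,0,0]],"dr":[[0,0,0],[0,0,0],[0,0,0],[0,0,0]]}'|grep -E 'time|pos|for|grip'
```

```text
time_s: 25.0
position: [0.4798, 0.184, 0.0943]
ft_force: [-0.3, 0.6, -0.5]
grip_width: 0.0169
time_s: 25.4
position: [0.4798, 0.184, 0.0935]
ft_force: [-2.5, -1.1, 6.1]
grip_width: 0.0171
```

```bash
python3 -m crank '{"hand":[120,60,0,0,0],"translation":[[-0.001,0,0],[-0.001,0,0],[-0.001,0,0],[-0.001,0,0],[-0.001,0,0]],"dr":[[0,0,0],[0,0,0],[0,0,0],[0,0,0],[0,0,0]]}'|grep -E 'time|pos|for|grip'
python3 -m crank '{"hand":[0,0,0,0,0],"translation":[[0,0,0],[-0.03,0,0],[-0.06,0,0],[-0.08,0,0.03],[-0.08,0,0.08]],"dr":[[0,0,0],[0,0,0],[0,0,0],[0,0,0],[0,0,0]]}'|grep -E 'time|pos|for|grip'
python3 -c "
from h import *
s,W=shot('wrist','w10');print(s['position']);plan((.6546,.0175,.13,0),(.6546,.0175,-.002,0))
D=load('wrist0')
for p in ((582,275),(580,305),(570,383),(602,100)): print(ray(D,np.array(p)/1.5,0))"
```

```text
time_s: 25.9
position: [0.4797, 0.184, 0.0937]
ft_force: [-0.7, -0.4, 0.2]
grip_width: 0.0851
time_s: 26.4
position: [0.4809, 0.1046, 0.1765]
ft_force: [1.2, -2.0, -0.5]
grip_width: 0.0856
[0.48094294 0.10463453 0.17647315]
(0.6546, 0.0175, 0.13, 0) t [0.0458, 0.174, 0.0794] dr [-0.002, 0.003, -0.003] rows 3.9
(0.6546, 0.0175, -0.002, 0) t [0.132, 0.0, 0.0] dr [0.0, 0.0, 0.0] rows 2.6
[ 0.7469 -0.0332  0.    ]
[ 0.7499 -0.0645  0.    ]
[ 0.7535 -0.1537  0.    ]
[0.7387 0.1219 0.    ]
```

View pics/w10.png

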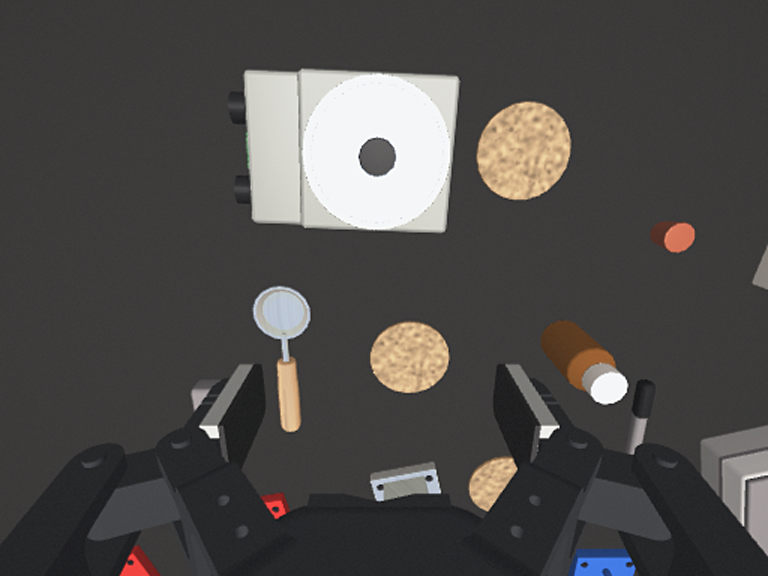

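The cover lies on the beaker with its knob at (377,156), centred on the plate. The bottle is next, and the pen beside it is clear.

```bash
python3 -m crank '{"hand":[0,0,0,0,0],"translation":[[0.045,0.174,0.08],[0.045,0.174,0.08],[0.045,0.174,0.08],[0.045,0.174,0.08],[0.045,0.174,0.08]],"dr":[[0,0,0],[0,0,0],[0,0,0],[0,0,0],[0,0,0]]}'|grep -E 'time|pos|for|grip'
python3 -m crank '{"hand":[0,0,0,0],"translation":[[0.03,0,0],[0.03,0,0],[0.03,0,0],[0.03,0,0]],"dr":[[0,0,0],[0,0,0],[0,0,0],[0,0,0]]}'|grep -E 'time|pos|for|grip'
python3 -c "
from h import *
s,W=shot('wrist','w11');plan((.6546,.0175,-.002,0))
for c in blobs(W,(0,0,150),(180,50,255),200):
  x,y=cen(c);print((x,y),cv2.contourArea(c),ray(W,(x,y),.085))"
```

```text
time_s: 26.95
position: [0.6564, 0.0212, 0.125]
ft_force: [-0.8, 0.3, -1.5]
grip_width: 0.0854
time_s: 27.35
position: [0.6541, 0.0242, 0.1005]
ft_force: [0.1, -0.7, 0.2]
grip_width: 0.0857
(0.6546, 0.0175, -0.002, 0) t [0.1026, 0.0002, 0.0067] dr [0.0, 0.0, -0.002] rows 2.1
(505.68204182041814, 266.83886838868386) 271.0 [ 0.8588 -0.0217  0.085 ]
(253.76228724421495, 222.37215528781792) 871.5 [0.6552 0.0179 0.085 ]
(5.044634377967711, 166.98053181386513) 351.0 [0.4795 0.0609 0.085 ]
(482.5235720223251, 76.9183588647429) 5614.0 [0.8009 0.1199 0.085 ]
(47.026545581557805, 37.63193231652889) 4294.5 [0.5288 0.1418 0.085 ]
```

```bash
python3 -m crank '{"hand":[0,0,0,0,0],"translation":[[0,0.001,0.0065],[0.035,0.001,0.0065],[0.07,0.001,0.0065],[0.1,0.001,0.0065],[0.1025,0.001,0.0065]],"dr":[[0,0,0],[0,0,0],[0,0,0],[0,0,0],[0,0,0]]}'|grep -E 'time|pos|for|grip'
python3 -m crank '{"hand":[0,0,255,255,255],"translation":[[0,0,0],[0,0,0],[0,0,0],[0,0,0],[0,0,0]],"dr":[[0,0,0],[0,0,0],[0,0,0],[0,0,0],[0,0,0]]}' 30|grep -E 'time|pos|for|grip'
python3 -m crank '{"hand":[255,255,255],"translation":[[0,0,0],[0,0,0],[0,0,0]],"dr":[[0,0,0],[0,0,0],[0,0,0]]}'|grep -E 'time|pos|for|grip'
```

```text
time_s: 27.9
position: [0.6528, 0.0174, -0.0068]
ft_force: [-1.4, -0.3, 1.0]
grip_width: 0.0853
time_s: 28.4
position: [0.6551, 0.0175, -0.0029]
ft_force: [0.1, 0.4, 0.3]
grip_width: 0.0442
time_s: 28.7
position: [0.6551, 0.0175, -0.0029]
ft_force: [-1.1, 0.5, 5.5]
grip_width: 0.0391
```

```bash
python3 -m crank '{"hand":[255,255,255,255,255],"translation":[[-0.03,0,0],[-0.06,0,0],[-0.06,-0.04,0.005],[-0.06,-0.08,0.01],[-0.06,-0.12,0.015]],"dr":[[0,0,0],[0,0,0],[0,0,0],[0,0,0],[0,0,0]]}'|grep -E 'time|pos|for|grip'
python3 -m crank '{"hand":[255,255,255,255,255],"translation":[[0,-0.023,0.004],[0,-0.023,0.004],[0.01,-0.023,0.004],[0.03,-0.023,0.004],[0.045,-0.023,0.004]],"dr":[[0,0,0],[0,0,0],[0,0,0],[0,0,0],[0,0,0]]}'|grep -E 'time|pos|for|grip'
python3 -m crank '{"hand":[255,255,255,255,255],"translation":[[0,0,0],[0,0,0],[0.002,0,0],[0.004,0,0],[0.006,0,0]],"dr":[[0,0,0],[0,0,0],[0,0,0],[0,0,0],[0,0,0]]}'|grep -E 'time|pos|for|grip'
```

```text
time_s: 29.2
position: [0.533, 0.0025, 0.0561]
ft_force: [0.5, -0.2, -1.1]
grip_width: 0.0388
time_s: 29.7
position: [0.5126, -0.0014, 0.0097]
ft_force: [-0.5, -0.1, -0.8]
grip_width: 0.0387
time_s: 30.2
position: [0.5121, -0.0015, 0.0055]
ft_force: [-1.3, -0.2, -1.6]
grip_width: 0.0388
```

```bash
python3 -m crank '{"hand":[255,255,255,255,255],"translation":[[0.001,0,0],[0.002,0,0],[0.003,0,0],[0.003,0,0],[0.003,0,0]],"dr":[[0,0,0],[0,0,0],[0,0,0],[0,0,0],[0,0,0]]}'|grep -E 'time|pos|for|grip'
python3 -m crank '{"hand":[255,255,255,255],"translation":[[0.0005,0,0],[0.001,0,0],[0.0015,0,0],[0.0015,0,0]],"dr":[[0,0,0],[0,0,0],[0,0,0],[0,0,0]]}'|grep -E 'time|pos|for|grip'
```

```text
time_s: 30.7
position: [0.5118, -0.0015, 0.0023]
ft_force: [-0.0, 0.5, -0.6]
grip_width: 0.039
time_s: 31.1
position: [0.5118, -0.0015, 0.0011]
ft_force: [-1.0, -1.0, 3.3]
grip_width: 0.0391
```

```bash
python3 -m crank '{"hand":[120,60,0,0,0],"translation":[[-0.001,0,0],[-0.001,0,0],[-0.001,0,0],[-0.001,0,0],[-0.001,0,0]],"dr":[[0,0,0],[0,0,0],[0,0,0],[0,0,0],[0,0,0]]}'|grep -E 'time|pos|for|grip'
python3 -m crank '{"hand":[0,0,0,0,0],"translation":[[0,0,0],[-0.04,0,0],[-0.09,0,0],[-0.13,0,0],[-0.16,0,0]],"dr":[[0,0,0],[0,0,0],[0,0,0],[0,0,0],[0,0,0]]}'|grep -E 'time|pos|for|grip'
python3 -c "
from h import *
plan((.485,.2,.16,-38),(.435,.387,.16,-76))"
```

```text
time_s: 31.6
position: [0.5118, -0.0015, 0.0018]
ft_force: [0.5, -0.2, -0.5]
grip_width: 0.0854
time_s: 32.1
position: [0.5121, -0.0015, 0.1646]
ft_force: [0.5, 0.2, -0.3]
grip_width: 0.0857
(0.485, 0.2, 0.16, -38) t [0.0044, -0.0271, -0.2015] dr [0.663, -0.0, -0.003] rows 4.4
(0.435, 0.387, 0.16, -76) t [0.0, -0.1545, -0.1166] dr [0.663, 0.0, 0.0] rows 4.4
```

```bash
python3 -m crank '{"hand":[0,0,0,0,0],"translation":[[0.004,-0.027,-0.2],[0.004,-0.027,-0.2],[0.004,-0.027,-0.2],[0.004,-0.027,-0.2],[0.004,-0.027,-0.2]],"dr":[[0.663,0,0],[0.663,0,0],[0.663,0,0],[0.663,0,0],[0.663,0,0]]}'|grep -E 'time|pos|for|grip'
python3 -m crank '{"hand":[0,0,0,0,0],"translation":[[0,-0.154,-0.117],[0,-0.154,-0.117],[0,-0.154,-0.117],[0,-0.154,-0.117],[0,-0.154,-0.117]],"dr":[[0.663,0,0],[0.663,0,0],[0.663,0,0],[0.663,0,0],[0.663,0,0]]}'|grep -E 'time|pos|for|grip'
python3 -m crank '{"hand":[0,0,0],"translation":[[0.06,0,0],[0.06,0,0],[0.06,0,0]],"dr":[[0,0,0],[0,0,0],[0,0,0]]}'
python3 -c "
from h import *
s,W=shot('wrist','w12')
for c in blobs(W,(0,0,150),(180,50,255),200):
  x,y=cen(c);print((x,y),cv2.contourArea(c),cv2.boundingRect(c),ray(W,(x,y),.05))
plan((.4375,.387,-.018,-76))"
```

```text
time_s: 32.6
position: [0.4838, 0.2012, 0.1578]
ft_force: [0.3, -0.2, 0.6]
grip_width: 0.0855
time_s: 33.1
position: [0.4336, 0.389, 0.1576]
ft_force: [-0.1, -1.6, 0.5]
grip_width: 0.0854
time_s: 33.4
position: [0.4346, 0.3848, 0.0966]
tool_rot: [[-0.004, 0.243, -0.97], [-0.002, -0.97, -0.243], [-1.0, 0.001, 0.004]]
ft_force: [0.8, 0.1, 0.1]
grip_width: 0.0855
(356.26143024618995, 268.11449785072296) 426.5 (338, 243, 35, 49) [0.3921 0.2723 0.05  ]
(148.7063020214031, 268.13040031708283) 420.5 (133, 243, 35, 49) [0.3447 0.4624 0.05  ]
(249.39556722076404, 195.64281131525223) 2857.5 (219, 165, 62, 62) [0.4384 0.3876 0.05  ]
(448.21166828951635, 215.39021421616357) 10270.0 (375, 126, 137, 164) [0.4628 0.2137 0.05  ]
(0.4375, 0.387, -0.018, -76) t [0.1163, -0.0013, -0.0023] dr [0.0, 0.001, -0.0] rows 2.3
```

```bash
python3 -m crank '{"hand":[0,0,0,0,0],"translation":[[0,-0.001,-0.0035],[0.04,-0.001,-0.0035],[0.08,-0.001,-0.0035],[0.11,-0.001,-0.0035],[0.114,-0.001,-0.0035]],"dr":[[0,0,0],[0,0,0],[0,0,0],[0,0,0],[0,0,0]]}'|grep -E 'time|pos|for|grip'
python3 -m crank '{"hand":[0,0,255,255,255],"translation":[[0,0,0],[0,0,0],[0,0,0],[0,0,0],[0,0,0]],"dr":[[0,0,0],[0,0,0],[0,0,0],[0,0,0],[0,0,0]]}' 30|grep -E 'time|pos|for|grip'
python3 -m crank '{"hand":[255,255,255],"translation":[[0,0,0],[0,0,0],[0,0,0]],"dr":[[0,0,0],[0,0,0],[0,0,0]]}'|grep -E 'time|pos|for|grip'
python3 -c "
from h import *
D=load('w3')
q=np.array([ray(D,np.array(p)/1.5,.004) for p in((492,148),(603,147),(547,89),(548,206))]);print(q[:2].mean(0),q[2:].mean(0))
for c in blobs(D,(5,60,100),(25,200,255),500): print(np.array(cen(c))*1.5,ray(D,cen(c),.004))
D=load('w7')
for c in blobs(D,(5,60,100),(25,200,255),500): print(np.array(cen(c))*1.5,ray(D,cen(c),.004))"
```

```text
time_s: 33.95
position: [0.4381, 0.3866, -0.0179]
ft_force: [-0.4, -0.8, 1.1]
grip_width: 0.0856
time_s: 34.45
position: [0.439, 0.3876, -0.0149]
ft_force: [-0.6, -0.8, 5.8]
grip_width: 0.0522
time_s: 34.75
position: [0.439, 0.3876, -0.0149]
ft_force: [-1.4, -0.9, 5.8]
grip_width: 0.0521
[ 0.6179  -0.15705  0.004  ] [ 0.61855 -0.15865  0.004  ]
[546.63116748 146.55588372] [ 0.6171 -0.1566  0.004 ]
[539.38435374 518.70116618] [ 0.631  -0.1672  0.004 ]
[634.77520436 373.86330609] [ 0.6899 -0.0105  0.004 ]
[557.5159178  114.71230835] [0.5983 0.1869 0.004 ]
```

```bash
python3 -m crank '{"hand":[255,255,255,255,255],"translation":[[-0.03,0,0],[-0.08,0,0],[-0.13,0,0],[-0.18,0,0],[-0.18,0,0]],"dr":[[0,0,0],[0,0,0],[0,0,0],[0,0,0],[0,0,0]]}'|grep -E 'time|pos|for|grip'
python3 -m crank '{"hand":[255,255,255,255,255],"translation":[[0,0.04,-0.003],[0,0.08,-0.006],[0,0.12,-0.009],[0,0.16,-0.012],[0,0.19,-0.014]],"dr":[[0,0,0],[0,0,0],[0,0,0],[0,0,0],[0,0,0]]}'|grep -E 'time|pos|for|grip'
python3 -m crank '{"hand":[255,255,255,255,255],"translation":[[0,0.04,-0.003],[0,0.08,-0.006],[0,0.12,-0.009],[0,0.16,-0.012],[0,0.19,-0.014]],"dr":[[0,0,0],[0,0,0],[0,0,0],[0,0,0],[0,0,0]]}'|grep -E 'time|pos|for|grip'
python3 -m crank '{"hand":[255,255,255,255,255],"translation":[[0,0.04,-0.003],[0,0.08,-0.006],[0,0.12,-0.009],[0,0.16,-0.012],[0,0.17,-0.014]],"dr":[[0,0,0],[0,0,0],[0,0,0],[0,0,0],[0,0,0]]}'|grep -E 'time|pos|for|grip'
python3 -m crank '{"hand":[255,255,255],"translation":[[0,0,0],[0,0,0],[0,0,0]],"dr":[[0,0,0],[0,0,0],[0,0,0]]}'|grep -E 'time|pos|for|grip'
python3 -c "
from h import *
plan((.6183,-.1575,.03,-76),(.6183,-.1575,-.0115,-76))
s,W=shot('wrist','w13');s,S=shot('scene','s13')"
```

```text
time_s: 35.25
position: [0.4408, 0.3888, 0.1712]
ft_force: [1.1, 0.7, -1.5]
grip_width: 0.052
time_s: 35.75
position: [0.4983, 0.2042, 0.1633]
ft_force: [-0.1, 0.5, -1.1]
grip_width: 0.0523
time_s: 36.25
position: [0.558, 0.0232, 0.1632]
ft_force: [-0.1, 0.0, -0.9]
grip_width: 0.0523
time_s: 36.75
position: [0.6129, -0.1398, 0.1626]
ft_force: [-0.1, 1.6, -1.7]
grip_width: 0.052
time_s: 37.05
position: [0.6123, -0.1345, 0.1639]
ft_force: [-0.8, 0.3, -1.1]
grip_width: 0.0521
(0.6183, -0.1575, 0.03, -76) t [0.1339, 0.0238, -0.0002] dr [0.002, 0.0, 0.0] rows 2.7
(0.6183, -0.1575, -0.0115, -76) t [0.0415, 0.0, 0.0] dr [0.0, 0.0, 0.0] rows 0.8
```

View pics/w13.png

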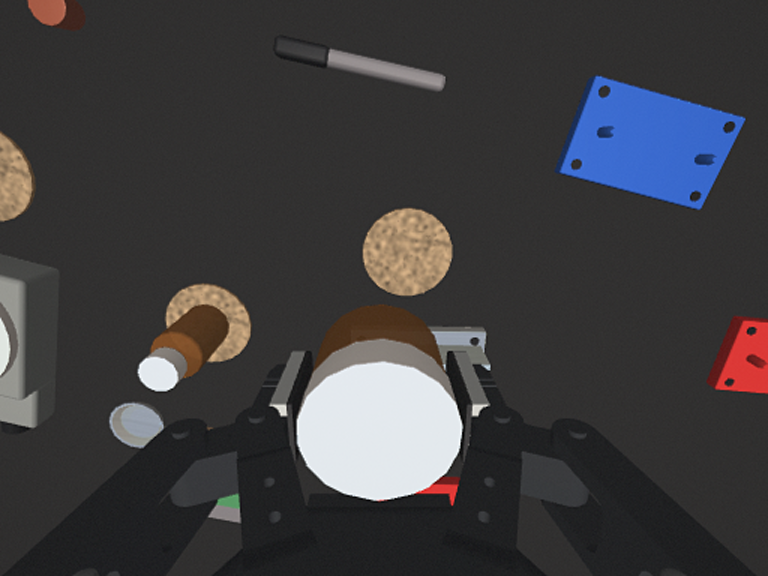

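The back mat is visible at (407,252), the jar hangs upright in the gripper, and the bottle stands on the mid mat.

Run:
```python
from h import *
W=load("w13")
q=np.array([ray(W,np.array(p)/1.5,.004) for p in((362.5,252),(453,252),(407,208),(407,296.5))]);print(q[:2].mean(0),q[2:].mean(0),np.linalg.norm(q[2]-q[3]))
m=q[2:].mean(0);plan((m[0],m[1],.03,-76))
```

```text
[ 0.6192 -0.1586  0.004 ] [ 0.6175  -0.15845  0.004  ] 0.07654103474607589
(np.float64(0.6174999999999999), np.float64(-0.15844999999999998), 0.03, -76) t [0.1341, 0.0241, 0.0009] dr [0.002, -0.0, 0.0] rows 2.7
```

```bash
python3 -m crank '{"hand":[255,255,255,255,255],"translation":[[0,0.0243,0.0004],[0.04,0.0243,0.0004],[0.08,0.0243,0.0004],[0.12,0.0243,0.0004],[0.14,0.0243,0.0004]],"dr":[[0,0,0],[0,0,0],[0,0,0],[0,0,0],[0,0,0]]}'|grep -E 'time|pos|for|grip'
python3 -m crank '{"hand":[255,255,255,255,255],"translation":[[0.01,0,0],[0.02,0,0],[0.026,0,0],[0.028,0,0],[0.028,0,0]],"dr":[[0,0,0],[0,0,0],[0,0,0],[0,0,0],[0,0,0]]}'|grep -E 'time|pos|for|grip'
python3 -m crank '{"hand":[255,255,255,255,255],"translation":[[0.001,0,0],[0.002,0,0],[0.003,0,0],[0.004,0,0],[0.004,0,0]],"dr":[[0,0,0],[0,0,0],[0,0,0],[0,0,0],[0,0,0]]}'|grep -E 'time|pos|for|grip'
```

```text
time_s: 37.65
position: [0.6166, -0.1583, 0.0205]
ft_force: [0.4, -0.1, -2.0]
grip_width: 0.0521
time_s: 38.15
position: [0.6185, -0.1598, -0.0036]
ft_force: [0.4, 0.4, -0.8]
grip_width: 0.0522
time_s: 38.65
position: [0.6181, -0.1597, -0.0083]
ft_force: [0.0, 0.2, -1.0]
grip_width: 0.0523
```

```bash
python3 -m crank '{"hand":[255,255,255,255,255],"translation":[[0.0005,-0.001,0],[0.001,-0.001,0],[0.002,-0.001,0],[0.003,-0.001,0],[0.003,-0.001,0]],"dr":[[0,0,0],[0,0,0],[0,0,0],[0,0,0],[0,0,0]]}'|grep -E 'time|pos|for|grip'
python3 -m crank '{"hand":[255,255,255,255],"translation":[[0.0005,0,0],[0.001,0,0],[0.0015,0,0],[0.0015,0,0]],"dr":[[0,0,0],[0,0,0],[0,0,0],[0,0,0]]}'|grep -E 'time|pos|for|grip'
```

```text
time_s: 39.15
position: [0.6179, -0.1588, -0.0108]
ft_force: [-2.2, -0.5, 2.1]
grip_width: 0.0522
time_s: 39.55
position: [0.618, -0.1588, -0.011]
ft_force: [-6.6, 2.3, 12.3]
grip_width: 0.0523
```

Contact. I release, lift, and back off to look at the whole station.

```bash
python3 -m crank '{"hand":[255,120,60,0,0],"translation":[[-0.0015,0,0],[-0.0015,0,0],[-0.0015,0,0],[-0.0015,0,0],[-0.0015,0,0]],"dr":[[0,0,0],[0,0,0],[0,0,0],[0,0,0],[0,0,0]]}'|grep -E 'time|pos|for|grip'
python3 -m crank '{"hand":[0,0,0,0,0],"translation":[[0,0,0],[-0.04,0,0],[-0.09,0,0],[-0.14,0,0],[-0.19,0,0]],"dr":[[0,0,0],[0,0,0],[0,0,0],[0,0,0],[0,0,0]]}'|grep -E 'time|pos|for|grip'
python3 -m crank '{"hand":[0,0,0,0,0],"translation":[[-0.04,0,0.05],[-0.08,0,0.1],[-0.1,0,0.15],[-0.1,0,0.18],[-0.1,0,0.18]],"dr":[[0,0,0],[0,0,0],[0,0,0],[0,0,0],[0,0,0]]}'|grep -E 'time|pos|for|grip'
python3 -m crank '{"hand":[0,0,0],"translation":[[0,0,0],[0,0,0],[0,0,0]],"dr":[[0,0,0],[0,0,0],[0,0,0]]}'|grep -E 'time|pos'
python3 -c "
from h import *
s,W=shot('wrist','w14');s,S=shot('side','s14');s,C=shot('scene','c14')"
```

```text
time_s: 40.05
position: [0.6179, -0.1588, -0.0114]
ft_force: [0.1, 0.1, 0.1]
grip_width: 0.0851
time_s: 40.55
position: [0.6176, -0.1586, 0.1809]
ft_force: [1.0, -0.2, -0.1]
grip_width: 0.0854
time_s: 41.05
position: [0.4405, -0.2031, 0.281]
ft_force: [0.5, -0.4, -1.1]
grip_width: 0.0855
time_s: 41.35
position: [0.4442, -0.2021, 0.2779]
```

View pics/w14.png

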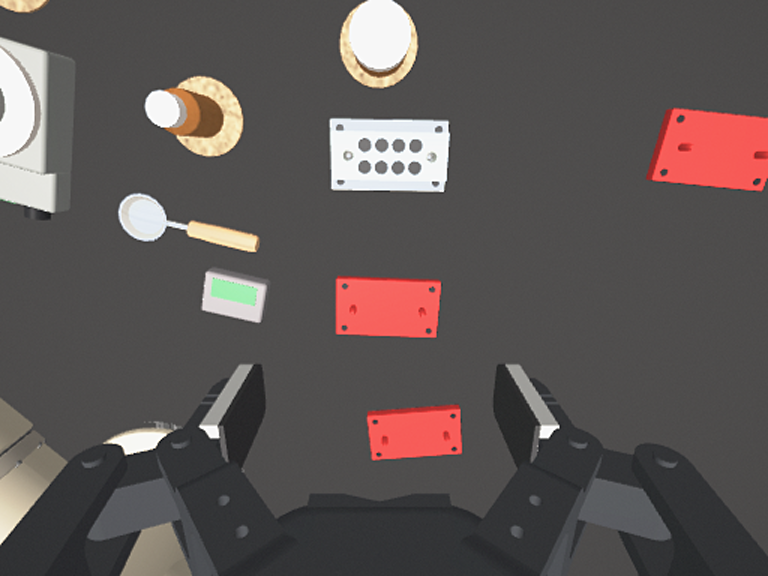

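The wrist view shows the block flat on the base with pins in its holes, the jar on the back mat at (379,38), and the bottle upright on the mid mat. I do one numeric check of heights and centres.

Run:
```python
from h import *
W=load("w14")
f=lambda u,v,z:ray(W,np.array((u,v))/1.5,z)
print("jar lid",f(380,36,.054),"cap",f(165,110,.089),"block",f(390,155,.046),"backmat",f(379,41,.004))
def cloud(n):
    D=load(n);d=D["d"].astype(float);v,u=np.mgrid[:384,:512]
    return (np.stack([(u-D["cx"])/D["f"]*d,(v-D["cy"])/D["f"]*d,d],-1)@D["E"][:3,:3].T+D["E"][:3,3])[d>0]
for n in("w14","s14","c14"):
    P=cloud(n)
    for k,x,y,lo,hi in(("block",.5207,-.192,.035,.06),("jar",.618,-.1585,.045,.06),("cap",.512,-.0015,.08,.1),("disc",.480,.1838,.11,.125),("knob",.48,.1838,.138,.16)):
        m=(np.hypot(P[:,0]-x,P[:,1]-y)<.07)&(P[:,2]>lo)&(P[:,2]<hi)
        if m.sum()>5: q=P[m];print(n,k,m.sum(),np.median(q,0).round(4),((q.max(0)+q.min(0))/2)[:2].round(4),"tilt z 10-90%",np.percentile(q[:,2],[10,90]).round(4))
from rig import sensors;s=sensors.observe();print(s["time_s"],s["ft_force"])
```

```text
jar lid [ 0.6134 -0.1612  0.054 ] cap [ 0.5112 -0.0049  0.089 ] block [ 0.5219 -0.1941  0.046 ] backmat [ 0.6204 -0.1585  0.004 ]
w14 block 2423 [ 0.5213 -0.1939  0.0459] [ 0.5207 -0.1938] tilt z 10-90% [0.0447 0.047 ]
w14 jar 1536 [ 0.6148 -0.1606  0.0537] [ 0.6148 -0.1605] tilt z 10-90% [0.0525 0.0548]
w14 cap 493 [ 0.512  -0.0039  0.0887] [ 0.5116 -0.0026] tilt z 10-90% [0.0859 0.0898]
s14 block 238 [ 0.5204 -0.1816  0.0449] [ 0.5212 -0.1898] tilt z 10-90% [0.0406 0.0471]
s14 jar 119 [ 0.6144 -0.1524  0.053 ] [ 0.6156 -0.1567] tilt z 10-90% [0.0483 0.0551]
s14 cap 49 [0.5117 0.0033 0.0873] [ 5.125e-01 -3.000e-04] tilt z 10-90% [0.0838 0.0899]
s14 disc 351 [0.4779 0.1918 0.1173] [0.4806 0.1844] tilt z 10-90% [0.1152 0.1188]
s14 knob 39 [0.4796 0.1878 0.1468] [0.4801 0.1844] tilt z 10-90% [0.1398 0.1487]
c14 block 426 [ 0.525  -0.195   0.0465] [ 0.5226 -0.1956] tilt z 10-90% [0.0407 0.05  ]
c14 jar 202 [ 0.6192 -0.1604  0.0543] [ 0.6181 -0.1621] tilt z 10-90% [0.0504 0.0577]
c14 cap 63 [ 0.5144 -0.0028  0.0888] [ 0.5139 -0.0032] tilt z 10-90% [0.0843 0.0927]
c14 disc 335 [0.4855 0.1814 0.1181] [0.4797 0.1808] tilt z 10-90% [0.1145 0.122 ]
c14 knob 35 [0.4816 0.1814 0.1466] [0.4804 0.1814] tilt z 10-90% [0.1426 0.15  ]
41.5 [0.52780886 0.3811661  0.01389762]
```

```bash
python3 -c "
from rig import env; print(env.close_job())"
```

```text
the job is handed in; nothing more can be done
None
```

The station is set up and handed in at about 41.5 s, in the order asked: block on the pins, beaker on the stirrer, cover on the beaker, bottle on the middle mat, jar on the back mat. The gripper was empty and clear of everything, and the wrist force read about zero.

- **Block:** its top measured 0.0459 m against 0.046 m when fully seated, and the pins show in its holes.
- **Cover and beaker:** the cover sits level with its top at 0.117–0.118 m (expected 0.118), knob up. It is centred on the beaker to about 1–2 mm. The beaker is about 1.5 mm off the plate's centre.
- **Bottle and jar:** both stand upright. The bottle is within about 2 mm of its mat's centre, and the jar about 1–4 mm off its own, depending on the view. The third mat was left empty.

**What disagreed:**
- The reported TCP lay about 27 mm beyond the real fingertips. My first grasp on the block therefore closed on nothing above it. I calibrated by touching the block's top, which read about 29 N and did not shift it, and corrected every later height.
- The camera views differed from each other by 2–4 mm in places.

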